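# Set the dosing unit's trimmer with the trimmer key

## Robot

A 6-joint arm with a two-finger parallel gripper is mounted at the origin on a cart in front of the work surface, level with it; the furniture and walls round the work are solid. World frame = base frame: x ahead of the robot, y to its left, z up, the work surface at z = 0. Lengths are in m, angles in rad, forces in N, time in s.
With the tool pointing down it reaches from about 0.275 to 0.725 m from the base axis. Payload 15.9 kg.
Tool frame: the origin (TCP) lies midway between the tips of the shut fingers; the grasp point (between the pads) lies 19 mm behind it; x points along the fingers, y is the direction in which the jaws open and shut, and the axes are right-handed (so a half turn about x gives the same grasp; the last joint's range is limited). The gripper opens to 85 mm and grips with 20 to 120 N. Pads are 22 mm wide; open, the fingers measure 114 mm over their backs; the gripper's body (76 mm by 85 mm) begins 54 mm behind the grasp point. The pads swing forward as they close: fully open they stand 13 mm farther back than shut.
Start: joints at [-1.223, 0.213, -0.034, 1.323, 0, 1.571], TCP at [0.17, -0.47, 0.231] pointing down, gripper open.
Joint ranges: [-2.98, 2.98], [-0.74, 1.72], [-1.14, 1.35], [-2.1, 2.04], [-1.57, 1.44], [-3.14, 3.14]. Speed limits (rad/s): [1.89, 1.89, 2.39, 2.57, 3.14, 3.14].

## Interface

Orientations are given as a unit quaternion [w, x, y, z].
In Python, from plant import ctrl, grab_frame, get_calibration, order, boxes_of, trace gives the robot as it stands. The module is installed in compiled form; this text tells all that it offers.
- The arm moves only by the tool drive_tool, never from a script. Its argument "commands" is one flat list of numbers, 6 for each row, row after row: the shift along the tool's x, y, z in m, then the turn, a rotation vector about the tool's x, y, z in degrees. A call has 1 to 10 rows; each row shifts and turns the pose as measured when the row begins, along the tool's axes as they then stand; what a row does not reach is not made up. A row lasts 1/12 s, in which the tool goes at most 41.7 mm and 7.16 degrees, less where a joint would pass 70% of its speed; a pose out of reach is approached as far as the arm can. A call with a gripper value outside its range is refused whole. "fingers" is the closure, from 0 (fully open) to 1 (shut), set as the call begins (left out, the last holds). The fingers move at their own pace and stop on an object; "force" is the grip in N (left out, the last holds). Time passes only in rows, so rows that do not move let the fingers close. It gives the time, the measured TCP pose, the force and the opening at its end, in the units of the state.
- ctrl.read_state(): the state, without advancing time (a new reading comes with each control period).
- grab_frame(name): name is "scene" or "side" or "wrist"; returns the picture (420x560x3 uint8, blue, green, red); there is no depth.
- get_calibration(name): a dict with "camera_matrix" (3x3 intrinsics, pixels), "xyz" and "orientation" of the camera in the world; the wrist camera has in their place "hand_eye" (4x4, takes a point from camera to tool coordinates, whose origin is the TCP and whose axes are the tool frame's). Camera axes: x right, y up, looking along -z (the intrinsics and any distortion apply to the point x, -y, -z); pixel columns grow to the right and rows downward; lengths in m; the calibration is good to about 2 mm. A picture is of the moment at which its call begins: read the wrist's pose just before it. get_calibration takes no time and is no camera call.
- order.close_job(): hands the job in, once; it reports no verdict.
Trained networks look in the newest picture that a camera, given by its name, has taken for a name from the list of things; names that differ only in an ending like _2 or _b are one class to them, and where a whole thing is asked for, a point or a joint stands for the part that bears it (a point fixed in the world has none). Each returns a list of dicts, best first, with "score" (0 to 1); they miss things now and then, are a little off and sometimes report something else, mostly with a low value. They report only what shows in the picture. A call takes as long as a camera call.
- boxes_of(target, camera): "bbox" ([centre column, centre row, width, height] in pixels, round what is visible of it).
- trace(target, camera): "pixels" (420x560 bool, what is visible of it) and "bbox" ([centre column, centre row, width, height] in pixels, round what is visible of it).
The state is a dict: "t": time; "q": joint angles; "dq": joint speeds; "tau": joint torques, N m; "tcp_pos": TCP position; "orientation": TCP orientation; "wrist_force": force on the tool from outside, world axes, zero at the start; "ft_torque": the same for the moment, N m; "width": opening from 0.0 (shut) to 1.0 (fully open).
Only numpy, scipy, OpenCV 4.12 (cv2) and the standard library are available. Lean on these libraries where they do the work, as an engineer would, in place of code of your own. Each camera call takes 0.05 s, during which the arm holds its last target. There are 200 camera calls.

## Task

Pick up the flat black trimmer key from the worktop, lay it blade-down in the sloping tool rest and let go; then take it again endwise by its butt and use its blade to turn the large slotted trimmer on the dosing unit until the arrow on the screw points at the broad black mark. Draw the key straight out, put it back in the sloping rest the same way and let go; leave the small trimmer as it is, never touch either trimmer with the gripper, and do not disturb the things lying around.

Things in the scene. Friction and masses are not known exactly. Their poses are not given: they have to be found in the camera images.
- key_grip (a point): Centre of the handle of the flat black plastic trimmer key (half-way through its thickness; 12 mm up as it first lies on the worktop). 130 mm long, 70 g. Handle: ribbed slab 90 mm long (own x, -45 mm butt to +45 mm square shoulder), 40 mm wide (own y), 24 mm thick (own z). Blade: from the middle of the shoulder along own +x, 40 x 26 (own y) x 5 mm.
- key_tip (a point): Middle of the key's blade tip, 85 mm along own +x from key_grip, with the same axes. The blade is 26 mm wide and 5 mm thick, tapering over its last 8 mm to 24 x 3.6 mm.
- key_rest: Grey sloping tool rest, does not move. Origin: on the worktop, 8 mm from the middle of its foot (104 x 62 x 10 mm); x level, towards the ramp's low end; y across; z up. The 45 degree ramp is 26 mm wide, narrower than the key's handle, open at top and sides. At its low end a lip 7 mm high stops the handle's shoulder under the blade; two cheeks 46 mm apart, 16 mm above the ramp, flank the last 24 mm.
- rest_seat (a point): Where key_grip lies when the key is seated in the rest: 12 mm off the ramp face, 45 mm up-slope of the lip, about 74 mm above the worktop. Axes as key_rest. The seated key's own x points along (0.707, 0, -0.707) and its own y along y, broad face on the ramp. The ramp ends 10 mm short of the butt. The key may also stay a few mm up-slope: friction may hold it.
- trimmer_slot (a point): Centre of the slot mouth of the large trimmer, 56 mm above the worktop: steel screw head 55 mm across, axis vertical, on top of the dosing unit, in a grey collar 68 mm across, 1 mm higher. Own x along the slot towards the black arrow, z up; turns with the screw. Slot 31 mm long with closed ends, 7 mm wide, 8.5 mm deep, mouth bevelled 1.6 mm.
- trimmer (a joint): Angle of the large trimmer, rad: 0 when its arrow points at the broad mark, growing anticlockwise seen from above; stops at -2.2 and 2.2. Starts between 0.7 and 1.4. Stays where it is left (friction about 0.08 N m, no spring). The blade has about 0.1 rad of play either way in the slot.
- dosing_unit: White detergent dosing unit, 120 (x) x 150 (y) x 45 mm, does not move. Origin: middle of its underside; hose unions on its +x side (away from the robot), z up. The broad black mark, 10 mm wide, 13 mm high, stands on its top just outside the large trimmer's collar, on the +x side; the other marks are thin ticks. A wall shelf hangs 0.5 m above the worktop, from x = 0.64 m on.
- small_trimmer (a joint): Angle of the small trimmer, rad, 0 at the start; to be left alone.
- small_trimmer_top (a point): Top of the small slotted trimmer (21 mm across, collar 28 mm), 52 mm above the worktop, 80 mm from the large one on the same unit; axes turn with it.

How it is judged:
By the outcome, as a careful person would: the job done as asked, in the order asked, and still so for the second after the job is handed in, with the robot touching nothing.
It also fails if it takes over 64 s, if anything falls off the work surface, if the arm or the gripper's body presses on something with over 40 N, if the wrist force passes 120 N, or if a joint passes its speed limit or range.

## Working session

There is one attempt and no reset: what is moved stays moved. The work goes in short steps, Python scripts to look and compute and a tool call to move; the robot and the scene stay as the last step left them, time stands still between calls to the robot, and variables do not carry over. Pictures are saved under pics/ and viewed, about 8 in all and at most 12, crops included, and the job is handed in when it is done.

Besides the shell and the picture viewer there is one more tool, called by a JSON object that holds its "api" and its "payload". drive_tool: Moves the arm, as the interface text tells. Its arguments: {"type":"object","properties":{"commands":{"type":"array"},"fingers":{"type":"number"},"force":{"type":"number"}},"required":["commands"]}

```bash
mkdir -p pics; ls; python3 - <<'E'
from plant import *
import cv2,numpy as np
s=ctrl.read_state();print({k:np.round(v,3).tolist() for k,v in s.items()})
a=grab_frame("scene");b=grab_frame("side")
cv2.imwrite("pics/a.png",a);cv2.imwrite("pics/b.png",b)
for c in("scene","side","wrist"):
    print(c,{k:np.round(v,4).tolist() for k,v in get_calibration(c).items()})
for c in("scene","side"):
    for n in("key_grip","key_rest","dosing_unit","trimmer","small_trimmer"):
        print(c,n,[(np.round(d["bbox"]).tolist(),round(d["score"],2)) for d in boxes_of(n,c)][:3])
E
```

```text
pics
{'t': 0.0, 'q': [-1.223, 0.213, -0.035, 1.324, 0.0, 1.571], 'dq': [0.0, -0.003, 0.0, 0.001, 0.0, -0.0], 'tau': [-0.005, -68.616, 48.712, 0.018, -0.0, 0.0], 'tcp_pos': [0.17, -0.47, 0.231], 'orientation': [-0.122, -0.696, -0.123, 0.697], 'wrist_force': [-0.026, -0.397, -0.368], 'ft_torque': [-0.01, 0.035, -0.008], 'width': 1.001}
scene {'camera_matrix': [[457.748, 0.0, 283.3841], [0.0, 457.748, 205.3267], [0.0, 0.0, 1.0]], 'xyz': [-0.3543, -1.135, 0.6663], 'orientation': [0.7932, 0.5222, -0.1668, -0.2652]}
side {'camera_matrix': [[515.8814, 0.0, 283.125], [0.0, 515.8814, 212.9399], [0.0, 0.0, 1.0]], 'xyz': [0.3814, 1.4018, 0.8411], 'orientation': [-0.0267, -0.003, 0.5203, 0.8535]}
wrist {'camera_matrix': [[320.3842, 0.0, 273.0905], [0.0, 320.3842, 203.9621], [0.0, 0.0, 1.0]], 'hand_eye': [[0.0, 0.2976, -0.9547, -0.1437], [1.0, -0.0003, -0.0001, 0.0], [-0.0003, -0.9547, -0.2976, -0.0758], [0.0, 0.0, 0.0, 1.0]]}
scene key_grip [([225.0, 197.0, 16.0, 14.0], 0.55)]
scene key_rest [([277.0, 219.0, 37.0, 32.0], 0.69)]
scene dosing_unit [([355.0, 256.0, 21.0, 8.0], 0.72), ([365.0, 271.0, 70.0, 50.0], 0.64), ([224.0, 197.0, 18.0, 16.0], 0.31)]
scene trimmer [([353.0, 256.0, 24.0, 9.0], 0.57)]
scene small_trimmer []
side key_grip [([290.0, 299.0, 29.0, 33.0], 0.84)]
side key_rest [([288.0, 238.0, 21.0, 28.0], 0.71)]
side dosing_unit [([287.0, 188.0, 45.0, 25.0], 0.58)]
side trimmer [([290.0, 181.0, 10.0, 0.0], 0.61)]
side small_trimmer []
```

```bash
python3 - <<'E'
import cv2,numpy as np
a=cv2.imread("pics/a.png")[130:330,170:440];b=cv2.imread("pics/b.png")[130:340,180:400]
a=cv2.resize(a,(540*1,400));b=cv2.resize(b,None,fx=2.,fy=2.)
h=np.zeros((420,540+440,3),np.uint8);h[:400,:540]=a;h[:420,540:]=b
cv2.imwrite("pics/ab.png",cv2.resize(h,(800,343),interpolation=cv2.INTER_AREA))
E
```

```text
(no output)
```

View pics/ab.png

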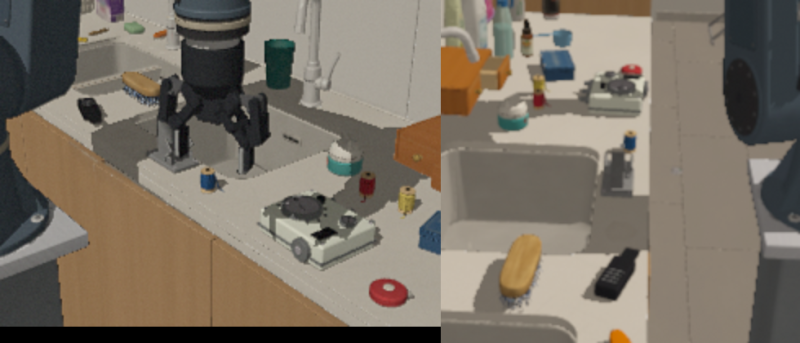

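```bash
cat > h.py <<'E'
from plant import *
import cv2,numpy as np
from scipy.spatial.transform import Rotation as R
def rot(q): return R.from_quat(np.roll(q,-1))
def cam(n,st=None):
    c=get_calibration(n);K=np.array(c["camera_matrix"])
    if n=="wrist":
        st=st or ctrl.read_state();T=np.eye(4);T[:3,:3]=rot(st["orientation"]).as_matrix();T[:3,3]=st["tcp_pos"]
        T=T@np.array(c["hand_eye"]);return K,T[:3,:3],T[:3,3],c
    return K,rot(c["orientation"]).as_matrix(),np.array(c["xyz"]),c
def pt(cm,uv,z):
    K,Rm,p,_=cm;d=np.linalg.inv(K)@[uv[0],uv[1],1];d=Rm@(d*[1,-1,-1]);return p+d*(z-p[2])/d[2]
def px(cm,P):
    K,Rm,p,_=cm;q=(np.atleast_2d(P)-p)@Rm;q=q*[1,-1,-1];q=q@K.T;return q[:,:2]/q[:,2:]
def tool(P,st=None):
    st=st or ctrl.read_state();return rot(st["orientation"]).inv().apply(np.array(P)-st["tcp_pos"])
E
python3 - <<'E'
from h import *
a,b=cam("scene"),cam("side")
for n,u,v,z in(("key",(225,197),(290,299),.012),("rest",(277,219),(288,238),.04),("unit",(365,271),(287,188),.03),("trim",(353,256),(290,180),.056)):
    print(n,pt(a,u,z).round(3),pt(b,v,z).round(3))
print([ (k,np.shape(v)) for k,v in a[3].items()], cam("wrist")[1].round(2).tolist(),cam("wrist")[2].round(3))
E
```

```text
key [0.408 0.277 0.012] [0.398 0.291 0.012]
rest [ 0.414 -0.049  0.04 ] [0.415 0.018 0.04 ]
unit [ 0.422 -0.432  0.03 ] [ 0.435 -0.376  0.03 ]
trim [ 0.419 -0.388  0.056] [ 0.425 -0.393  0.056]
[('camera_matrix', (3, 3)), ('xyz', (3,)), ('orientation', (4,))] [[0.34, 0.9, 0.28], [-0.94, 0.33, 0.1], [-0.0, -0.3, 0.95]] [ 0.242 -0.444  0.375]
```

```bash
python3 - <<'E'
from h import *
s=ctrl.read_state();print(rot(s["orientation"]).as_matrix().round(3).tolist());print(tool([.36,-.40,.26]).round(3))
E
```

```text
[[-0.0, 0.341, -0.94], [0.0, -0.94, -0.341], [-1.0, -0.0, 0.0]]
[-0.029 -0.001 -0.202]
```

{"api": "drive_tool", "payload": {"commands": [-0.005,0,-0.034,0,0,0,-0.005,0,-0.034,0,0,0,-0.005,0,-0.034,0,0,0,-0.005,0,-0.034,0,0,0,-0.005,0,-0.034,0,0,0,-0.004,0,-0.034,0,0,0,0,0,0,0,0,0,0,0,0,0,0,0]}}

```text
t: 1.27
tcp_pos: [0.3698, -0.3976, 0.2611]
orientation: [-0.121, -0.697, -0.121, 0.697]
wrist_force: [-0.2, -0.1, 0.6]
width: 0.999
```

```bash
python3 - <<'E'
from h import *
s=ctrl.read_state();a=grab_frame("wrist");cv2.imwrite("pics/w1.png",a)
c=cam("wrist",s);print(s["tcp_pos"].round(3) if hasattr(s["tcp_pos"],"round") else s["tcp_pos"],np.round(s["q"],2),s["t"])
for n,z in(("key_rest",.03),("dosing_unit",.03),("trimmer",.056),("small_trimmer",.052)):
    for d in boxes_of(n,"wrist")[:3]: print(n,np.round(d["bbox"]),round(d["score"],2),pt(c,d["bbox"][:2],z).round(4))
E
```

```text
[ 0.37  -0.398  0.261] [-0.82  0.3   0.16  1.43 -0.    1.98] 1.2667
key_rest [15. 29. 26. 58.] 0.72 [ 0.4206 -0.0922  0.03  ]
dosing_unit [306. 114. 165. 168.] 0.88 [ 0.4442 -0.4108  0.03  ]
trimmer [279. 122.  58.  52.] 0.63 [ 0.4261 -0.3846  0.056 ]
small_trimmer [355. 122.  21.  23.] 0.58 [ 0.4531 -0.4607  0.052 ]
```

View pics/w1.png

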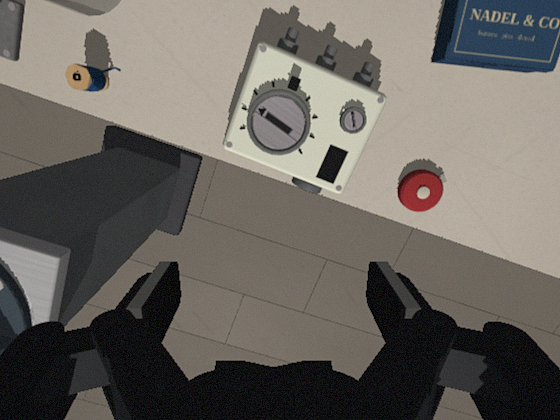

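{"api": "drive_tool", "payload": {"commands": [0,-0.037,-0.012,0,0,0,0,-0.037,-0.012,0,0,0,0,-0.037,-0.012,0,0,0,0,-0.037,-0.012,0,0,0,0,-0.037,-0.012,0,0,0,0,-0.037,-0.012,0,0,0,0,-0.037,-0.012,0,0,0,0,-0.037,-0.012,0,0,0,0,-0.037,-0.012,0,0,0,0,-0.037,-0.012,0,0,0]}}

```text
t: 2.35
tcp_pos: [0.3517, -0.007, 0.2585]
orientation: [0.11, 0.699, 0.11, -0.698]
wrist_force: [1.0, -0.5, -0.2]
width: 0.997
```

{"api": "drive_tool", "payload": {"commands": [0,0,0,0,0,0,0,0,0,0,0,0]}}

```text
t: 2.52
tcp_pos: [0.3505, -0.0011, 0.2588]
orientation: [0.113, 0.699, 0.113, -0.697]
wrist_force: [0.5, -0.3, 0.2]
width: 0.998
```

```bash
python3 - <<'E'
from h import *
s=ctrl.read_state();a=grab_frame("wrist");cv2.imwrite("pics/w2.png",a)
c=cam("wrist",s);print(np.round(s["tcp_pos"],4).tolist(),np.round(s["orientation"],4).tolist(),np.round(s["q"],2),s["t"])
for n,z in(("key_rest",.03),("key_grip",.012)):
    for d in boxes_of(n,"wrist")[:3]: print(n,np.round(d["bbox"]),round(d["score"],2),pt(c,d["bbox"][:2],z).round(4))
E
```

```text
[0.3505, -0.0011, 0.2588] [0.1128, 0.6988, 0.1132, -0.6973] [-0.   -0.1  -0.3   1.37  0.    2.82] 2.5167
key_rest [316. 121.  95.  77.] 0.91 [ 0.4208 -0.0289  0.03  ]
```

View pics/w2.png

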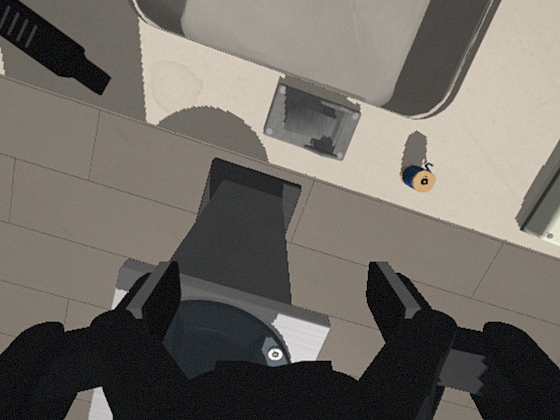

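```bash
python3 - <<'E'
import cv2,numpy as np
a=cv2.resize(cv2.imread("pics/w2.png")[68:172,252:372],None,fx=4.5,fy=4.5,interpolation=cv2.INTER_CUBIC)
b=cv2.resize(cv2.imread("pics/w1.png")[72:172,230:300],None,fx=3.5,fy=4.68,interpolation=cv2.INTER_CUBIC)
a=np.clip(a.astype(float)*1.6,0,255).astype(np.uint8)
cv2.imwrite("pics/z.png",np.hstack([a,b[:468]]))
E
```

```text
(no output)
```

View pics/z.png

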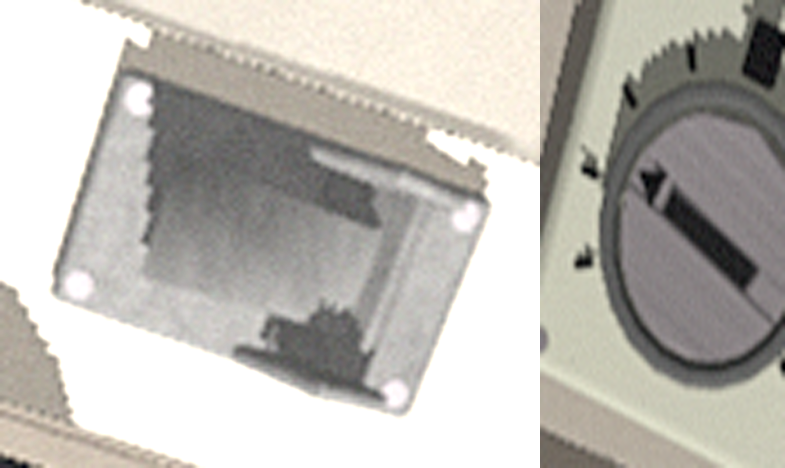

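```bash
python3 - <<'E'
from h import *
s={"tcp_pos":[0.3505,-0.0011,0.2588],"orientation":[0.1128,0.6988,0.1132,-0.6973]};c=cam("wrist",s)
f=lambda u,v,z:pt(c,(252+u/4.5-.5,68+v/4.5-.5),z)
C=np.array([f(125,72,.01),f(55,295,.01),f(405,412,.01),f(488,203,.01)]);print(C.round(4).tolist(),C.mean(0).round(4))
print("sides",np.linalg.norm(np.diff(C,axis=0),axis=1).round(4))
d=(C[2]+C[3]-C[0]-C[1])[:2];e=(C[0]+C[3]-C[1]-C[2])[:2];print("yaw",np.degrees([np.arctan2(d[1],d[0]),np.arctan2(e[1],e[0])]))
x=d/np.linalg.norm(d);m=C.mean(0)[:2];y=np.array([-x[1],x[0]])
for n,u,v,z in(("bandL",372,275,.034),("bandR",395,275,.039),("lightR",425,275,.036),("ch1a",315,155,.045),("ch1b",480,205,.04),("ch2a",235,350,.045),("ch2b",385,400,.04),("rampTopL",145,270,.09)):
    p=f(u,v,z)[:2]-m;print(n,(p@x).round(4),(p@y).round(4))
s={"tcp_pos":[0.3698,-0.3976,0.2611],"orientation":[-0.121,-0.697,-0.121,0.697]};c=cam("wrist",s)
g=lambda u,v,z:pt(c,(230+(u-540)/3.5-.5,72+v/4.68-.5),z)
a,b,mk=g(653,183,.056),g(750,280,.056),g(765,50,.045);ce=(g(605,235,.056)+pt(c,(311,122),.056))/2
print("arrow",a,"slotend",b,"mark",mk,ce)
an=lambda v:np.degrees(np.arctan2(v[1],v[0]));print(an(a-b),an(mk-pt(c,(279,122),.056)))
E
```

```text
[[0.4466, 0.0234, 0.01], [0.3879, 0.0232, 0.01], [0.3883, -0.0772, 0.01], [0.4462, -0.0772, 0.01]] [ 0.4172 -0.027   0.01  ]
sides [0.0587 0.1004 0.0579]
yaw [-90.01233957   0.10165299]
bandL 0.0234 0.0024
bandR 0.0278 0.0042
lightR 0.0355 0.0065
ch1a -0.0017 0.024
ch1b 0.0409 0.0261
ch2a -0.004 -0.0249
ch2b 0.0367 -0.0251
rampTopL -0.0336 -0.0114
arrow [ 0.43105147 -0.36318044  0.056     ] slotend [ 0.42097929 -0.39791023  0.056     ] mark [ 0.46920534 -0.38518247  0.045     ] [ 0.42659288 -0.38456695  0.056     ]
73.82701189398958 -1.4698769985629778
```

{"api": "drive_tool", "payload": {"commands": [0,0,0,-6.6,0,0,0,0,0,-6.6,0,0,0,0,0,-6.6,0,0,0,0,0,-6.6,0,0,0,0,0,-6.6,0,0,0,0,0,-6.6,0,0,0,0,0,-6.6,0,0,0,0,0,-6.6,0,0]}}

```text
t: 3.33
tcp_pos: [0.3511, -0.0157, 0.258]
orientation: [-0.414, -0.574, -0.413, 0.574]
wrist_force: [1.1, 0.1, -0.6]
width: 0.997
```

{"api": "drive_tool", "payload": {"commands": [0.006,-0.0045,-0.035,0,0,0,0.006,-0.0045,-0.035,0,0,0,0.006,-0.0045,-0.035,0,0,0,0.006,-0.0045,-0.035,0,0,0,0.006,-0.0045,-0.035,0,0,0,0.006,-0.0045,-0.035,0,0,0,0.006,-0.0045,-0.035,0,0,0,0.006,-0.0045,-0.035,0,0,0,0,0,0,0,0,0,0,0,0,0,0,0]}}

```text
t: 4.17
tcp_pos: [0.416, 0.2549, 0.2055]
orientation: [-0.408, -0.578, -0.405, 0.579]
wrist_force: [0.5, -0.3, 0.1]
width: 1.004
```

```bash
cat > look.py <<'E'
from h import *
import sys
def look(name):
    s=ctrl.read_state();a=grab_frame("wrist");cv2.imwrite(f"pics/{name}.png",a)
    print(np.round(s["tcp_pos"],4).tolist(),"\n",rot(s["orientation"]).as_matrix().round(3).tolist(),np.round(s["q"],2),round(s["t"],2))
    return s,a,cam("wrist",s)
E
python3 - <<'E'
from look import *
s,a,c=look("k1")
d=trace("key_grip","wrist")
for e in d[:3]: print(np.round(e["bbox"]),e["score"])
m=d[0]["pixels"].astype(np.uint8);v,u=np.nonzero(m)
P=np.array([pt(c,p,.020)[:2] for p in zip(u,v)]).astype(np.float32)
r=cv2.minAreaRect(P);print(r);b=cv2.boxPoints(r);print(b)
x=np.linalg.svd(P-P.mean(0),full_matrices=False)[2][0];print(P.mean(0),np.degrees(np.arctan2(x[1],x[0])))
o=a.copy();o[m>0,2]=255;cv2.imwrite("pics/k1o.png",np.hstack([a[:, :400],o[:, :400]]))
E
```

```text
[0.416, 0.2549, 0.2055] 
 [[0.001, 0.941, -0.339], [-0.004, -0.339, -0.941], [-1.0, 0.003, 0.004]] [ 0.55  0.2  -0.12  1.26 -0.    2.47] 4.17
[255. 162.  42. 125.] 0.61
((0.4026792645454407, 0.2737448811531067), (0.1279262751340866, 0.04007743299007416), 71.52928924560547)
[[0.36340803 0.21942542]
 [0.4014209  0.20672809]
 [0.4419505  0.32806432]
 [0.40393764 0.34076166]]
[0.40567115 0.28199333] -108.22491
```

View pics/k1o.png

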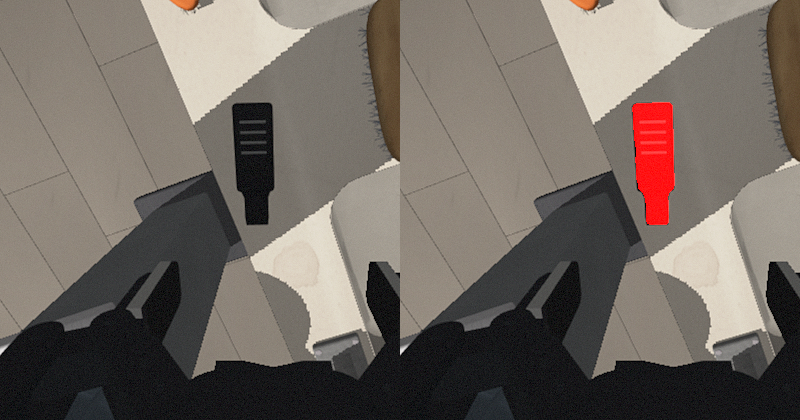

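{"api": "drive_tool", "payload": {"commands": [0.01,-0.01,-0.019,-1.3,0,0,0.02,-0.0095,-0.0185,0,0,0,0.035,0,0,0,0,0,0.035,0,0,0,0,0,0.035,0,0,0,0,0,0.03,0,0,0,0,0,0,0,0,0,0,0,0,0,0,0,0,0], "fingers": 0.2, "force": 50}}

```text
t: 4.93
tcp_pos: [0.4172, 0.2851, 0.0409]
orientation: [0.409, 0.581, 0.405, -0.575]
wrist_force: [0.4, 0.3, 0.4]
width: 0.799
```

```bash
python3 - <<'E'
from look import *
s=ctrl.read_state();print(tool([.4106,.2967,.003]).round(4),rot(s["orientation"]).as_matrix().round(3).tolist(),s["width"])
E
```

```text
[ 0.0378 -0.0104 -0.0086] [[0.01, 0.942, -0.336], [0.0, -0.336, -0.942], [-1.0, 0.009, -0.004]] 0.7988716012740742
```

{"api": "drive_tool", "payload": {"commands": [0.008,-0.0105,-0.009,-1.5,0,-0.5,0.012,0,0,0,0,0,0.01,0,0,0,0,0,0.007,0,0,0,0,0,0,0,0,0,0,0]}}

```text
t: 5.35
tcp_pos: [0.4146, 0.2991, 0.0097]
orientation: [0.414, 0.577, 0.416, -0.568]
wrist_force: [-0.3, 0.3, -0.5]
width: 0.799
```

```bash
python3 - <<'E'
from look import *
s=ctrl.read_state();print(tool([.4106,.2967,.003]).round(4),rot(s["orientation"]).as_matrix().round(3).tolist(),s["wrist_force"])
E
```

```text
[ 0.0067 -0.0031  0.0037] [[0.009, 0.95, -0.312], [0.01, -0.312, -0.95], [-1.0, 0.005, -0.012]] [-0.29954163  0.31692316 -0.54791733]
```

{"api": "drive_tool", "payload": {"commands": [0.004,-0.003,0.003,0,0,0,0.003,0,0,0,0,0,0,0,0,0,0,0]}}

```text
t: 5.6
tcp_pos: [0.4114, 0.2979, 0.0037]
orientation: [0.414, 0.578, 0.416, -0.567]
wrist_force: [0.3, -0.5, 0.4]
width: 0.802
```

{"api": "drive_tool", "payload": {"commands": [0,0,0,0,0,0,0,0,0,0,0,0,0,0,0,0,0,0,0,0,0,0,0,0,0,0,0,0,0,0], "fingers": 1, "force": 50}}

```text
t: 6.02
tcp_pos: [0.4119, 0.2982, 0.0049]
orientation: [0.414, 0.578, 0.416, -0.567]
wrist_force: [0.8, -1.1, -0.9]
width: 0.455
```

{"api": "drive_tool", "payload": {"commands": [-0.035,0,0,0,0,0,-0.035,0,0,0,0,0,-0.035,0,0,0,0,0,-0.035,0,0,0,0,0]}}

```text
t: 6.35
tcp_pos: [0.4059, 0.2933, 0.1427]
orientation: [0.414, 0.573, 0.416, -0.572]
wrist_force: [0.5, 1.4, -1.0]
width: 0.454
```

```bash
python3 - <<'E'
from look import *
s,a,c=look("k2");print(s["width"],s["wrist_force"])
E
```

```text
[0.4059, 0.2933, 0.1427] 
 [[-0.0, 0.95, -0.312], [0.004, -0.312, -0.95], [-1.0, -0.001, -0.004]] [ 0.62  0.25 -0.22  1.1   0.    2.51] 6.35
0.4539738784359726 [ 0.54891596  1.40644581 -0.96191547]
```

View pics/k2.png

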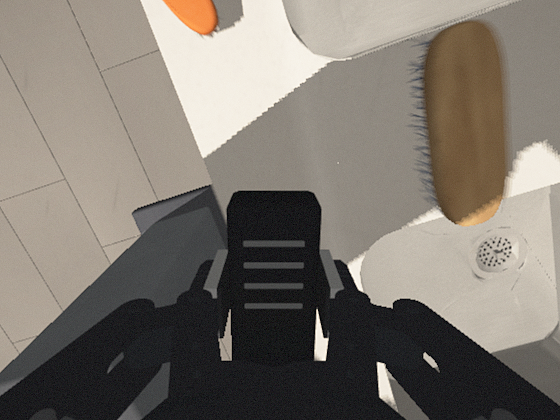

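```bash
cat > plan.py <<'E'
from look import *
def plan(P,Rt,n=None):
    s=ctrl.read_state();R0=rot(s["orientation"]);p=np.array(s["tcp_pos"]);d=np.array(P)-p
    rv=(R0.inv()*R.from_matrix(Rt)).as_rotvec();ang=np.degrees(np.linalg.norm(rv))
    n=n or int(np.ceil(max(np.linalg.norm(d)/.036,ang/6.6,1)))
    print("n",n,"dist",np.linalg.norm(d).round(4),"ang",ang.round(1))
    out=[]
    for i in range(n):
        Ri=R0*R.from_rotvec(rv*i/n);out+=np.round(Ri.inv().apply(d/n),4).tolist()+np.degrees(rv/n).round(1).tolist()
    print(out)
h=np.sqrt(.5)
S=np.array([.417,-.027,.074]);N=np.array([0,-h,h]);U=np.array([0,h,h]);X=np.array([1.,0,0])
R1=np.array([[0,1,0],[h,0,-h],[-h,0,-h]])   # placing flat
R2=np.array([[0,-1,0],[-h,0,h],[-h,0,-h]]) # endwise, tool y=-x
if abs(np.linalg.det(R2)-1)>1e-6: R2[:,2]=np.cross(R2[:,0],R2[:,1])
KT=np.array([-.0075,0,.0068])
E
python3 - <<'E'
from plan import *
c=cam("wrist");hm=np.array(get_calibration("wrist")["hand_eye"]);K=c[0]
d=np.linalg.inv(K)@[275,192,1]*[1,-1,-1];d=hm[:3,:3]@d;p=hm[:3,3];print("butt in tool",p+d*(-.0195-p[0])/d[0])
print(R2)
plan(S+.06*N+.008*U+[0,0,.05]-R1@KT,R1,10)
E
```

```text
butt in tool [-0.0195      0.00064943 -0.04214145]
[[ 0.         -1.          0.        ]
 [-0.70710678  0.          0.70710678]
 [-0.70710678  0.         -0.70710678]]
n 10 dist 0.3494 ang 47.9
[-0.0025, 0.0117, 0.0328, -1.7, 4.4, -0.7, -0.0052, 0.0107, 0.0329, -1.7, 4.4, -0.7, -0.0078, 0.0096, 0.0327, -1.7, 4.4, -0.7, -0.0104, 0.0085, 0.0322, -1.7, 4.4, -0.7, -0.013, 0.0074, 0.0316, -1.7, 4.4, -0.7, -0.0155, 0.0063, 0.0307, -1.7, 4.4, -0.7, -0.0179, 0.0052, 0.0296, -1.7, 4.4, -0.7, -0.0202, 0.0041, 0.0282, -1.7, 4.4, -0.7, -0.0223, 0.003, 0.0267, -1.7, 4.4, -0.7, -0.0243, 0.0019, 0.025, -1.7, 4.4, -0.7]
```

{"api": "drive_tool", "payload": {"commands": [-0.0025,0.0117,0.0328,-1.7,4.4,-0.7,-0.0052,0.0107,0.0329,-1.7,4.4,-0.7,-0.0078,0.0096,0.0327,-1.7,4.4,-0.7,-0.0104,0.0085,0.0322,-1.7,4.4,-0.7,-0.013,0.0074,0.0316,-1.7,4.4,-0.7,-0.0155,0.0063,0.0307,-1.7,4.4,-0.7,-0.0179,0.0052,0.0296,-1.7,4.4,-0.7,-0.0202,0.0041,0.0282,-1.7,4.4,-0.7,-0.0223,0.003,0.0267,-1.7,4.4,-0.7,-0.0243,0.0019,0.025,-1.7,4.4,-0.7]}}

```text
t: 7.23
tcp_pos: [0.4169, -0.0033, 0.1844]
orientation: [0.299, 0.647, 0.633, -0.301]
wrist_force: [-0.1, 0.0, -0.9]
width: 0.457
```

{"api": "drive_tool", "payload": {"commands": [0,0,0,0,0,0]}}

```text
t: 7.32
tcp_pos: [0.4169, -0.0094, 0.1826]
orientation: [0.296, 0.649, 0.633, -0.299]
wrist_force: [0.4, 0.0, -2.3]
width: 0.459
```

```bash
sed -i 's/-.0075,0,.0068/-.0075,0,.005/' plan.py; python3 - <<'E'
from plan import *
s,a,c=look("r1");b=grab_frame("side");cv2.imwrite("pics/r1s.png",b);e=grab_frame("scene")
cv2.imwrite("pics/r1c.png",np.hstack([a[::1,:],cv2.resize(b[190:260,250:330],(480,420),interpolation=cv2.INTER_CUBIC)])[:,:])
x=cv2.resize(e[170:260,220:340],(400,300),interpolation=cv2.INTER_CUBIC);y=cv2.resize(b[195:260,245:330],(400,300),interpolation=cv2.INTER_CUBIC)
cv2.imwrite("pics/r1c.png",np.vstack([np.hstack([x,y]),np.hstack([cv2.resize(a,(400,300)),np.zeros((300,400,3),np.uint8)])]))
for n in("key_rest",):
  for cm in("side","scene","wrist"): print(cm,[(np.round(d["bbox"]),d["score"]) for d in boxes_of(n,cm)[:2]])
plan(S+.045*N+.008*U-R1@KT,R1)
E
```

```text
[0.4169, -0.0094, 0.1826] 
 [[0.018, 1.0, -0.014], [0.645, -0.023, -0.764], [-0.764, 0.005, -0.645]] [-0.48  0.3  -0.26  1.36  0.62  1.  ] 7.32
side [(array([288., 239.,  20.,  28.]), 0.65)]
scene [(array([275., 216.,  26.,  34.]), 0.66)]
wrist []
n 3 dist 0.0862 ang 5.3
[0.0102, 0.0002, 0.0269, -0.2, 1.7, -0.3, 0.0094, 0.0002, 0.0271, -0.2, 1.7, -0.3, 0.0086, 0.0001, 0.0274, -0.2, 1.7, -0.3]
```

View pics/r1c.png

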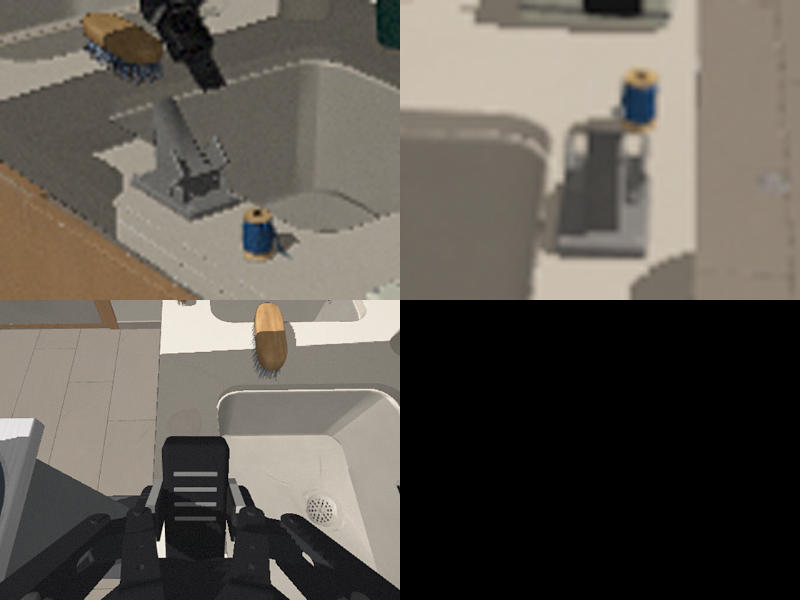

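```bash
python3 - <<'E'
from plan import *
a,b=cam("scene"),cam("side");m=np.array([.417,-.027,0])
P=[m+[-.031,.052,0],m+[.031,.052,0],m+[-.031,-.052,0],m+[.031,-.052,0],[.404,-.027+.0336,.0903],[.430,-.027+.0336,.0903]]
print(px(a,P).round(1).tolist(),px(b,P).round(1).tolist())
for p in((269.8,199.1),):print("ramp top scene",pt(a,p,.0903))
print("ramp top side",pt(b,(245+204/4.706,195+122/4.615),.0903))
E
```

```text
[[257.3, 224.6], [272.5, 219.7], [275.4, 236.0], [291.0, 230.6], [264.1, 200.0], [270.6, 198.1]] [[297.0, 250.7], [277.2, 249.8], [297.8, 234.2], [279.0, 233.4], [292.3, 222.2], [283.9, 221.8]]
ramp top scene [0.42315396 0.00154273 0.0903    ]
ramp top side [0.41636928 0.00283145 0.0903    ]
```

```bash
sed -i 's/-.027,.074/-.029,.074/' plan.py; python3 - <<'E'
from plan import *
plan(S+.035*N+.008*U-R1@KT,R1,4)
E
```

```text
n 4 dist 0.0902 ang 5.3
[0.0098, 0.0001, 0.0203, -0.1, 1.3, -0.2, 0.0094, 0.0001, 0.0205, -0.1, 1.3, -0.2, 0.0089, 0.0001, 0.0207, -0.1, 1.3, -0.2, 0.0084, 0.0001, 0.0209, -0.1, 1.3, -0.2]
```

{"api": "drive_tool", "payload": {"commands": [0.0098,0,0.0203,-0.1,1.3,-0.2,0.0094,0,0.0205,-0.1,1.3,-0.2,0.0089,0,0.0207,-0.1,1.3,-0.2,0.0084,0,0.0209,-0.1,1.3,-0.2,0,0,0,0,0,0]}}

```text
t: 8.03
tcp_pos: [0.4185, -0.0337, 0.1044]
orientation: [0.278, 0.65, 0.655, -0.266]
wrist_force: [-0.9, 1.0, -1.8]
width: 0.456
```

```bash
python3 - <<'E'
from plan import *
s=ctrl.read_state();print(rot(s["orientation"]).as_matrix().round(3).tolist())
plan(S+.015*N+.008*U-R1@KT,R1,3)
E
```

```text
[[-0.001, 1.0, 0.018], [0.704, 0.013, -0.71], [-0.711, 0.013, -0.703]]
n 3 dist 0.0182 ang 1.1
[0.0058, -0.0005, 0.0017, 0.4, 0.1, 0.0, 0.0058, -0.0005, 0.0017, 0.4, 0.1, 0.0, 0.0058, -0.0005, 0.0017, 0.4, 0.1, 0.0]
```

{"api": "drive_tool", "payload": {"commands": [0.0058,-0.0005,0.0017,0.4,0.1,0,0.0058,-0.0005,0.0017,0.4,0.1,0,0.0058,-0.0005,0.0017,0.4,0.1,0,0.005,0,0,0,0,0,0,0,0,0,0,0]}}

```text
t: 8.45
tcp_pos: [0.4178, -0.0164, 0.0871]
orientation: [0.272, 0.652, 0.654, -0.272]
wrist_force: [0.2, 0.3, 0.2]
width: 0.454
```

```bash
python3 - <<'E'
from plan import *
s=ctrl.read_state();print(rot(s["orientation"]).as_matrix().round(3).tolist())
plan(S+.0*N+.006*U-R1@KT,R1,3)
b=grab_frame("side");e=grab_frame("scene");
x=cv2.resize(e[170:260,220:340],(400,300),interpolation=cv2.INTER_CUBIC);y=cv2.resize(b[195:260,245:330],(400,300),interpolation=cv2.INTER_CUBIC);cv2.imwrite("pics/r2c.png",np.hstack([x,y]))
E
```

```text
[[-0.002, 1.0, 0.002], [0.704, 0.002, -0.71], [-0.71, -0.0, -0.704]]
n 3 dist 0.0106 ang 0.3
[0.0026, -0.0003, 0.0024, 0.0, 0.1, 0.0, 0.0026, -0.0003, 0.0024, 0.0, 0.1, 0.0, 0.0026, -0.0003, 0.0024, 0.0, 0.1, 0.0]
```

View pics/r2c.png

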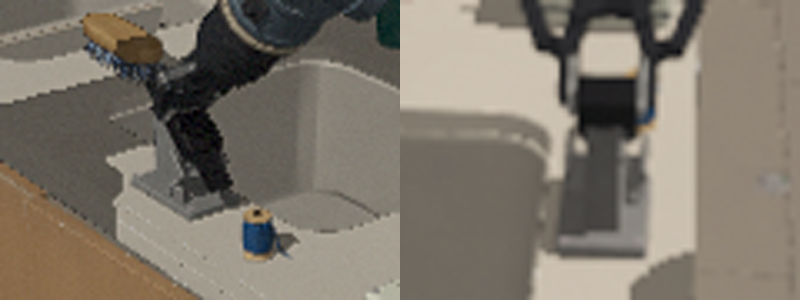

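```bash
python3 - <<'E'
from plan import *
b=grab_frame("side").astype(int).sum(2)//3
for r in(212,214,216,218,220,224,230,236,244,248,249): print(r,b[r,276:304].tolist())
K=ctrl.read_state()["tcp_pos"]+R1@KT;x=K[0]
c=cam("side");print(px(c,[[x,K[1]+.032,K[2]+.032+.008],[x,K[1]+.032-.008,K[2]+.032-.008],[x,.005,.0903],[x,.023,.03],[x,.023,.01],[x+.01,.005,.09]]).round(2).tolist())
E
```

```text
212 [192, 183, 139, 37, 100, 136, 99, 29, 30, 32, 33, 33, 32, 31, 32, 31, 32, 33, 36, 86, 123, 104, 46, 132, 186, 192, 191, 191]
214 [191, 182, 138, 31, 86, 110, 62, 30, 32, 32, 31, 30, 32, 31, 32, 32, 31, 33, 37, 95, 131, 103, 44, 120, 178, 191, 191, 191]
216 [192, 187, 153, 39, 81, 96, 51, 29, 31, 31, 31, 32, 32, 33, 33, 33, 32, 34, 36, 101, 137, 103, 44, 139, 190, 190, 191, 191]
218 [192, 192, 187, 170, 132, 81, 41, 19, 18, 21, 21, 20, 21, 22, 22, 20, 21, 21, 24, 82, 108, 71, 56, 142, 190, 190, 190, 191]
220 [191, 191, 191, 191, 186, 163, 114, 21, 19, 21, 21, 20, 21, 19, 20, 19, 19, 20, 23, 52, 73, 62, 85, 153, 190, 191, 191, 191]
224 [140, 179, 190, 182, 146, 98, 111, 78, 47, 66, 66, 66, 65, 64, 65, 66, 61, 40, 87, 139, 143, 153, 185, 190, 190, 189, 190, 190]
230 [161, 193, 189, 170, 100, 78, 76, 77, 71, 67, 67, 67, 67, 67, 68, 86, 104, 95, 81, 80, 109, 164, 190, 190, 189, 189, 189, 189]
236 [96, 109, 104, 86, 72, 73, 74, 73, 70, 69, 69, 70, 71, 71, 70, 97, 113, 85, 94, 102, 115, 140, 174, 190, 189, 189, 189, 189]
244 [109, 103, 86, 73, 74, 73, 72, 70, 68, 69, 69, 70, 70, 70, 71, 103, 134, 134, 133, 135, 137, 155, 180, 190, 190, 190, 190, 190]
248 [109, 101, 92, 101, 101, 101, 104, 106, 107, 107, 108, 110, 112, 115, 116, 118, 119, 119, 120, 124, 132, 160, 190, 190, 190, 190, 190, 190]
249 [109, 103, 87, 81, 78, 79, 80, 81, 81, 80, 81, 83, 85, 86, 87, 90, 90, 91, 93, 96, 105, 156, 190, 190, 190, 190, 190, 190]
[[288.09, 210.59], [288.05, 214.05], [287.76, 221.74], [287.0, 241.64], [286.83, 247.18], [284.51, 221.69]]
```

{"api": "drive_tool", "payload": {"commands": [0.0026,0,0.002,0,0,0,0.0026,0,0.002,0,0,0,0,0,0,0,0,0]}}

```text
t: 8.85
tcp_pos: [0.4187, -0.017, 0.081]
orientation: [0.273, 0.652, 0.653, -0.271]
wrist_force: [0.1, -0.1, -1.7]
width: 0.458
```

{"api": "drive_tool", "payload": {"commands": [0.002,0,0,0,0,0,0,0,0,0,0,0]}}

```text
t: 9.02
tcp_pos: [0.4187, -0.0157, 0.0793]
orientation: [0.273, 0.653, 0.653, -0.272]
wrist_force: [-0.0, -0.0, -0.9]
width: 0.456
```

{"api": "drive_tool", "payload": {"commands": [0.0015,0,0,0,0,0,0,0,0,0,0,0]}}

```text
t: 9.18
tcp_pos: [0.4187, -0.0146, 0.0781]
orientation: [0.273, 0.653, 0.653, -0.272]
wrist_force: [-0.8, 0.6, -0.7]
width: 0.459
```

{"api": "drive_tool", "payload": {"commands": [0.002,0,0,0,0,0,0,0,0,0,0,0]}}

```text
t: 9.35
tcp_pos: [0.4189, -0.0135, 0.0767]
orientation: [0.273, 0.653, 0.652, -0.272]
wrist_force: [-2.8, -3.3, 3.4]
width: 0.456
```

{"api": "drive_tool", "payload": {"commands": [0.0015,0,0,0,0,0,0,0,0,0,0,0]}}

```text
t: 9.52
tcp_pos: [0.4196, -0.0136, 0.0764]
orientation: [0.274, 0.653, 0.651, -0.272]
wrist_force: [0.3, 0.0, -1.3]
width: 0.452
```

{"api": "drive_tool", "payload": {"commands": [0.001,0,0,0,0,0,0,0,0,0,0,0]}}

```text
t: 9.68
tcp_pos: [0.4196, -0.0136, 0.0761]
orientation: [0.274, 0.653, 0.651, -0.272]
wrist_force: [-2.6, -1.8, 2.9]
width: 0.456
```

{"api": "drive_tool", "payload": {"commands": [0,0,0.003,0,0,0,0,0,0.003,0,0,0,0,0,0,0,0,0]}}

```text
t: 9.93
tcp_pos: [0.4198, -0.0156, 0.0741]
orientation: [0.272, 0.655, 0.651, -0.27]
wrist_force: [-0.1, -0.7, -1.6]
width: 0.457
```

{"api": "drive_tool", "payload": {"commands": [0,0,0.002,0,0,0,0,0,0,0,0,0]}}

```text
t: 10.1
tcp_pos: [0.4199, -0.0157, 0.0737]
orientation: [0.271, 0.656, 0.651, -0.269]
wrist_force: [-0.1, -4.9, 0.0]
width: 0.456
```

{"api": "drive_tool", "payload": {"commands": [0,0,0.002,0,0,0,0,0,0,0,0,0]}}

```text
t: 10.27
tcp_pos: [0.42, -0.0157, 0.0737]
orientation: [0.269, 0.657, 0.651, -0.267]
wrist_force: [-0.9, -5.7, -0.4]
width: 0.456
```

{"api": "drive_tool", "payload": {"commands": [0,0,0,0,0,0,0,0,0,0,0,0,0,0,0,0,0,0], "fingers": 0.15}}

```text
t: 10.52
tcp_pos: [0.42, -0.0159, 0.073]
orientation: [0.269, 0.657, 0.651, -0.268]
wrist_force: [0.1, -0.7, -0.2]
width: 0.846
```

{"api": "drive_tool", "payload": {"commands": [-0.02,0,0,0,0,0,-0.03,0,0,0,0,0,-0.03,0,0,0,0,0,-0.03,0,0,0,0,0,0,0,0,0,0,0]}}

```text
t: 10.93
tcp_pos: [0.4172, -0.0958, 0.1518]
orientation: [0.268, 0.655, 0.653, -0.268]
wrist_force: [1.5, -0.9, 0.9]
width: 0.846
```

```bash
python3 - <<'E'
from plan import *
s,a,c=look("r3");b=grab_frame("side");e=grab_frame("scene")
x=cv2.resize(e[170:260,220:340],(400,300),interpolation=cv2.INTER_CUBIC);y=cv2.resize(b[195:260,245:330],(400,300),interpolation=cv2.INTER_CUBIC)
cv2.imwrite("pics/r3c.png",np.vstack([np.hstack([x,y]),np.hstack([cv2.resize(a,(400,300)),cv2.resize(a[120:330,140:420],(400,300))])]))
E
```

```text
[0.4172, -0.0958, 0.1518] 
 [[0.003, 1.0, -0.001], [0.713, -0.002, -0.701], [-0.701, 0.001, -0.713]] [-0.66  0.52 -0.1   1.51  0.6   0.74] 10.93
```

View pics/r3c.png

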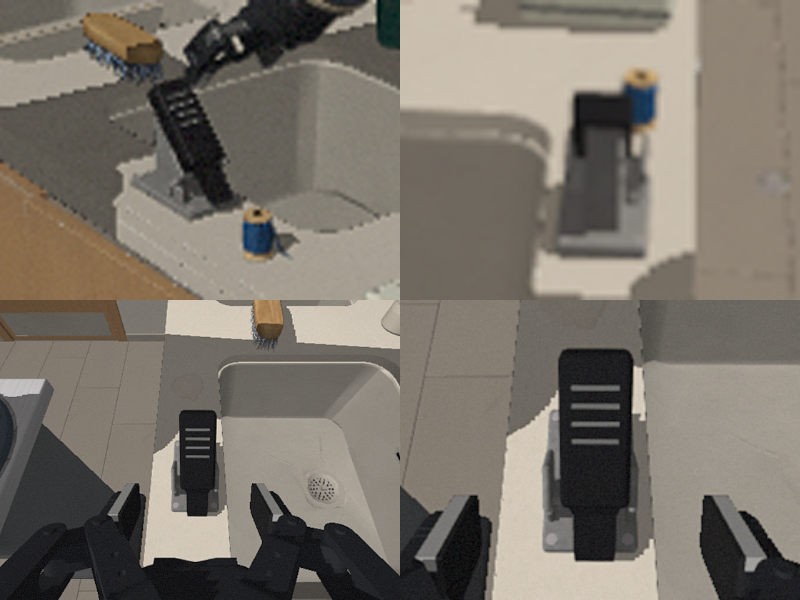

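```bash
cat > kp.py <<'E'
from plan import *
def keypose(c,K0):
    d=trace("key_grip","wrist")[0];print("score",d["score"],np.round(d["bbox"]))
    v,u=np.nonzero(d["pixels"]);O=K0+.012*N
    Kc,Rm,p,_=c;D=(Rm@((np.linalg.inv(Kc)@np.array([u,v,np.ones(len(u))])).T*[1,-1,-1]).T).T
    P=p+D*((O-p)@N/(D@N))[:,None]
    q=np.c_[(P-K0)@(-U),(P-K0)@X].astype(np.float32)
    print("bounds",q.min(0),q.max(0));b=cv2.boxPoints(cv2.minAreaRect(q));print(b.round(4).tolist())
    hnd=q[q[:,0]<q[:,0].min()+.07]
    for lo in np.arange(0,.13,.01):
        w=q[(q[:,0]>q[:,0].min()+lo)&(q[:,0]<q[:,0].min()+lo+.01)]
        if len(w): print(round(lo,2),w[:,1].min().round(4),w[:,1].max().round(4))
E
python3 - <<'E'
from kp import *
s=ctrl.read_state();K0=np.array([.418,-.0245,.0755]);keypose(cam("wrist",s),K0)
E
```

```text
score 0.88 [277. 225.  54. 151.]
bounds [-0.04786466 -0.01896891] [0.07580153 0.02001726]
[[-0.0478999987244606, -0.01860000006854534], [0.07569999992847443, -0.019200000911951065], [0.07590000331401825, 0.019600000232458115], [-0.04769999906420708, 0.020099999383091927]]
0.0 -0.0183 0.0196
0.01 -0.0185 0.0199
0.02 -0.0187 0.02
0.03 -0.0188 0.0197
0.04 -0.0184 0.0199
0.05 -0.0186 0.0194
0.06 -0.0188 0.0196
0.07 -0.019 0.0197
0.08 -0.0184 0.0191
0.09 -0.0129 0.0144
0.1 -0.0115 0.0123
0.11 -0.0116 0.0124
0.12 -0.0116 0.0116
```

```bash
cat >> plan.py <<'E'
RV=np.array([[0,1,0],[0,0,-1],[-1,0,0.]])
RE=np.array([[0,1,0],[-h,0,-h],[-h,0,h]])
KS=np.array([.4185,-.0224,.0776])
def yaw(a):
    a=np.radians(a);return np.array([[0,np.cos(a),np.sin(a)],[0,np.sin(a),-np.cos(a)],[-1,0,0]])
E
python3 - <<'E'
from plan import *
print(np.linalg.det(RV),np.linalg.det(RE),np.linalg.det(yaw(74)))
plan([.418,-.02,.25],RV,7)
E
```

```text
1.0 1.0 1.0
n 7 dist 0.1242 ang 45.7
[-0.0028, 0.0003, -0.0175, -0.0, -6.5, 0.0, -0.0047, 0.0003, -0.0171, -0.0, -6.5, 0.0, -0.0067, 0.0003, -0.0164, -0.0, -6.5, 0.0, -0.0085, 0.0003, -0.0156, -0.0, -6.5, 0.0, -0.0102, 0.0003, -0.0145, -0.0, -6.5, 0.0, -0.0118, 0.0003, -0.0133, -0.0, -6.5, 0.0, -0.0132, 0.0003, -0.0118, -0.0, -6.5, 0.0]
```

{"api": "drive_tool", "payload": {"commands": [-0.013,0,-0.0175,0,-6.5,0,-0.013,0,-0.0171,0,-6.5,0,-0.012,0,-0.0164,0,-6.5,0,-0.0085,0,-0.0156,0,-6.5,0,-0.0102,0,-0.0145,0,-6.5,0,-0.0118,0,-0.0133,0,-6.5,0,-0.0132,0,-0.0118,0,-6.5,0]}}

```text
t: 11.72
tcp_pos: [0.4148, -0.0328, 0.2578]
orientation: [-0.494, -0.497, -0.5, 0.509]
wrist_force: [-0.1, 0.2, -2.3]
width: 0.851
```

```bash
python3 - <<'E'
from plan import *
print(ctrl.read_state()["q"])
plan(KS+.10*U,RE,8)
E
```

```text
[-0.07353758  0.0533445  -0.15351394  1.38176618 -0.00703398  1.50781829]
n 8 dist 0.1363 ang 44.7
[0.0136, 0.0006, -0.0102, -0.0, -5.6, 0.2, 0.0126, 0.0006, -0.0115, -0.0, -5.6, 0.2, 0.0114, 0.0005, -0.0127, -0.0, -5.6, 0.2, 0.0101, 0.0005, -0.0137, -0.0, -5.6, 0.2, 0.0087, 0.0005, -0.0146, -0.0, -5.6, 0.2, 0.0072, 0.0005, -0.0154, -0.0, -5.6, 0.2, 0.0057, 0.0005, -0.016, -0.0, -5.6, 0.2, 0.0041, 0.0005, -0.0165, -0.0, -5.6, 0.2]
```

{"api": "drive_tool", "payload": {"commands": [0.0136,0.0006,-0.0102,0,-5.6,0.2,0.0126,0.0006,-0.0115,0,-5.6,0.2,0.0114,0.0005,-0.0127,0,-5.6,0.2,0.0101,0.0005,-0.0137,0,-5.6,0.2,0.0087,0.0005,-0.0146,0,-5.6,0.2,0.0072,0.0005,-0.0154,0,-5.6,0.2,0.0057,0.0005,-0.016,0,-5.6,0.2,0.0041,0.0005,-0.0165,0,-5.6,0.2,0,0,0,0,0,0], "fingers": 0.2}}

```text
t: 12.47
tcp_pos: [0.4197, 0.0596, 0.1432]
orientation: [0.672, 0.263, 0.246, -0.647]
wrist_force: [-0.0, 0.8, -2.7]
width: 0.8
```

```bash
python3 - <<'E'
from plan import *
s=ctrl.read_state();print(s["q"],rot(s["orientation"]).as_matrix().round(3).tolist())
plan(KS+.07*U,RE,3)
E
```

```text
[ 0.62498236  0.48607879 -0.2016403   1.42024686 -0.67501376  2.3797233 ] [[0.042, 0.999, -0.01], [-0.741, 0.024, -0.672], [-0.671, 0.035, 0.741]]
n 3 dist 0.0363 ang 3.7
[0.0116, -0.0009, 0.0033, -0.2, 0.9, -0.8, 0.0116, -0.0007, 0.0035, -0.2, 0.9, -0.8, 0.0115, -0.0006, 0.0037, -0.2, 0.9, -0.8]
```

{"api": "drive_tool", "payload": {"commands": [0.0116,-0.0009,0.0033,-0.2,0.9,-0.8,0.0116,-0.0007,0.0035,-0.2,0.9,-0.8,0.0115,-0.0006,0.0037,-0.2,0.9,-0.8,0,0,0,0,0,0]}}

```text
t: 12.8
tcp_pos: [0.4146, 0.029, 0.1206]
orientation: [0.656, 0.263, 0.275, -0.652]
wrist_force: [0.3, 0.2, 0.4]
width: 0.797
```

```bash
python3 - <<'E'
from plan import *
s=ctrl.read_state();print(rot(s["orientation"]).as_matrix().round(3).tolist())
plan(KS-.006*U,RE,5)
E
```

```text
[[-0.002, 1.0, 0.018], [-0.71, 0.011, -0.704], [-0.704, -0.014, 0.71]]
n 5 dist 0.0731 ang 1.1
[0.0146, 0.0008, 0.0011, 0.2, 0.1, 0.0, 0.0146, 0.0008, 0.0012, 0.2, 0.1, 0.0, 0.0146, 0.0008, 0.0012, 0.2, 0.1, 0.0, 0.0146, 0.0008, 0.0012, 0.2, 0.1, 0.0, 0.0146, 0.0008, 0.0012, 0.2, 0.1, 0.0]
```

{"api": "drive_tool", "payload": {"commands": [0.005,0.0035,0.0045,0.6,0,0,0.0146,0.0005,0.0012,0.2,0,0,0.0146,0,0,0.2,0,0,0.0146,0,0,0,0,0,0,0,0,0,0,0]}}

```text
t: 13.22
tcp_pos: [0.4192, -0.0106, 0.0908]
orientation: [0.654, 0.273, 0.268, -0.653]
wrist_force: [-0.9, 0.4, -0.9]
width: 0.798
```

```bash
python3 - <<'E'
from plan import *
s=ctrl.read_state();print(rot(s["orientation"]).as_matrix().round(3).tolist())
plan(KS-.006*U,RE,2)
E
```

```text
[[0.005, 1.0, -0.005], [-0.708, -0.0, -0.706], [-0.706, 0.007, 0.708]]
n 2 dist 0.0237 ang 0.4
[0.0118, -0.0004, -0.0005, -0.1, 0.0, -0.1, 0.0118, -0.0004, -0.0005, -0.1, 0.0, -0.1]
```

{"api": "drive_tool", "payload": {"commands": [0.0118,-0.0004,-0.0005,0,0,0,0.0118,-0.0004,-0.0005,0,0,0,0,0,0,0,0,0]}}

```text
t: 13.47
tcp_pos: [0.4192, -0.0262, 0.0747]
orientation: [0.655, 0.275, 0.267, -0.652]
wrist_force: [-0.3, 0.7, -0.3]
width: 0.797
```

{"api": "drive_tool", "payload": {"commands": [0,0,0,0,0,0,0,0,0,0,0,0,0,0,0,0,0,0,0,0,0,0,0,0,0,0,0,0,0,0], "fingers": 1, "force": 70}}

```text
t: 13.88
tcp_pos: [0.4198, -0.0241, 0.0773]
orientation: [0.655, 0.276, 0.266, -0.651]
wrist_force: [-0.3, -2.6, -0.9]
width: 0.455
```

{"api": "drive_tool", "payload": {"commands": [-0.004,0,-0.001,0,0,0,-0.02,0,-0.005,0,0,0,-0.03,0,0,0,0,0,-0.03,0,0,0,0,0,-0.03,0,0,0,0,0]}}

```text
t: 14.3
tcp_pos: [0.4152, 0.056, 0.1563]
orientation: [-0.655, -0.269, -0.263, 0.655]
wrist_force: [-0.6, 0.9, -1.2]
width: 0.464
```

```bash
python3 - <<'E'
from plan import *
s=ctrl.read_state();print(rot(s["orientation"]).as_matrix().round(3).tolist(),s["q"])
plan([.42,-.05,.31],RV,7)
E
```

```text
[[0.003, 1.0, -0.008], [-0.717, -0.004, -0.697], [-0.697, 0.008, 0.717]] [ 0.59819489  0.46127788 -0.17840205  1.45401192 -0.63618987  2.35158805]
n 7 dist 0.1868 ang 45.8
[-0.0044, 0.0009, 0.0263, -0.1, 6.5, -0.0, -0.0074, 0.0009, 0.0256, -0.1, 6.5, -0.0, -0.0103, 0.0008, 0.0246, -0.1, 6.5, -0.0, -0.013, 0.0008, 0.0233, -0.1, 6.5, -0.0, -0.0156, 0.0008, 0.0216, -0.1, 6.5, -0.0, -0.018, 0.0008, 0.0197, -0.1, 6.5, -0.0, -0.0201, 0.0007, 0.0176, -0.1, 6.5, -0.0]
```

{"api": "drive_tool", "payload": {"commands": [-0.02,0.0009,0.0263,0,6.5,0,-0.012,0.0009,0.0256,0,6.5,0,-0.0103,0.0008,0.0246,0,6.5,0,-0.013,0.0008,0.0233,0,6.5,0,-0.0156,0.0008,0.0216,0,6.5,0,-0.018,0.0008,0.0197,0,6.5,0,-0.0201,0.0007,0.0176,0,6.5,0]}}

```text
t: 14.88
tcp_pos: [0.4237, -0.0219, 0.3215]
orientation: [0.51, 0.491, 0.501, -0.498]
wrist_force: [0.9, 0.6, -1.6]
width: 0.462
```

```bash
python3 - <<'E'
from plan import *
s=ctrl.read_state();print(rot(s["orientation"]).as_matrix().round(3).tolist(),s["q"],s["wrist_force"])
plan([.41,-.385,.27],yaw(73),11)
E
```

```text
[[0.003, 1.0, 0.021], [-0.016, 0.021, -1.0], [-1.0, 0.002, 0.017]] [-0.03953118  0.0556152   0.00924275  1.52106797 -0.01634561  1.50995889] [ 0.944565    0.63880793 -1.55700857]
n 11 dist 0.367 ang 71.8
[0.0052, -0.002, 0.0329, -6.5, 0.1, 0.0, 0.0052, -0.0057, 0.0325, -6.5, 0.1, 0.0, 0.0051, -0.0093, 0.0316, -6.5, 0.1, 0.0, 0.0051, -0.0129, 0.0304, -6.5, 0.1, 0.0, 0.005, -0.0162, 0.0287, -6.5, 0.1, 0.0, 0.005, -0.0194, 0.0267, -6.5, 0.1, 0.0, 0.0049, -0.0223, 0.0243, -6.5, 0.1, 0.0, 0.0049, -0.0249, 0.0216, -6.5, 0.1, 0.0, 0.0048, -0.0272, 0.0186, -6.5, 0.1, 0.0, 0.0048, -0.0292, 0.0154, -6.5, 0.1, 0.0, 0.0047, -0.0308, 0.012, -6.5, 0.1, 0.0]
```

{"api": "drive_tool", "payload": {"commands": [0.0052,-0.002,0.0329,-6.5,0.1,0,0.0052,-0.0057,0.0325,-6.5,0.1,0,0.0051,-0.0093,0.0316,-6.5,0.1,0,0.0051,-0.0129,0.0304,-6.5,0.1,0,0.005,-0.0162,0.0287,-6.5,0.1,0,0.005,-0.0194,0.0267,-6.5,0.1,0,0.0049,-0.0223,0.0243,-6.5,0.1,0,0.0049,-0.0249,0.0216,-6.5,0.1,0,0.0048,-0.0272,0.0186,-6.5,0.1,0,0.0048,-0.0292,0.0154,-6.5,0.1,0]}}

```text
t: 15.72
tcp_pos: [0.4065, -0.3533, 0.2832]
orientation: [0.696, 0.147, 0.688, -0.144]
wrist_force: [0.4, -0.2, -0.6]
width: 0.462
```

{"api": "drive_tool", "payload": {"commands": [0.0047,-0.0308,0.012,-6.5,0.1,0,0,0,0,0,0,0]}}

```text
t: 15.88
tcp_pos: [0.4037, -0.3921, 0.2765]
orientation: [0.702, 0.103, 0.697, -0.101]
wrist_force: [-0.1, -1.1, -1.4]
width: 0.459
```

```bash
python3 - <<'E'
from plan import *
s,a,c=look("t1")
for n,z in(("trimmer",.056),("small_trimmer",.052),("key_tip",.17)):
    for d in boxes_of(n,"wrist")[:2]: print(n,np.round(d["bbox"],1),round(d["score"],2),pt(c,d["bbox"][:2],z).round(4))
cv2.imwrite("pics/t1c.png",np.hstack([cv2.resize(a,(400,300)),cv2.resize(a[60:240,180:380],(400,360))[:300]]))
E
```

```text
[0.4037, -0.3921, 0.2765] 
 [[0.007, 0.284, 0.959], [0.002, 0.959, -0.284], [-1.0, 0.004, 0.006]] [-0.77  0.34  0.25  1.48  0.01 -0.49] 15.88
trimmer [285.  186.8  51.7  47.8] 0.88 [ 0.4248 -0.3831  0.056 ]
small_trimmer [232.6 227.2  16.   16.4] 0.6 [ 0.4569 -0.4591  0.052 ]
key_tip [271.7 276.2 105.  130.1] 0.96 [ 0.4699 -0.4127  0.17  ]
key_tip [233.2 225.5  17.2  19. ] 0.41 [ 0.4148 -0.4298  0.17  ]
```

View pics/t1c.png

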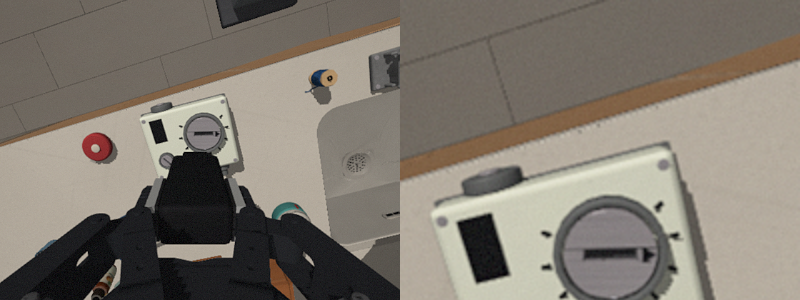

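```bash
python3 - <<'E'
from plan import *
g=cv2.imread("pics/t1.png").astype(int).sum(2)//3
for u in range(244,300,8): print(u,g[204:236:1,u].tolist())
for v in(217,220,224,228,232): print(v,g[v,224:316].tolist())
E
```

```text
244 [192, 194, 194, 194, 192, 192, 193, 189, 197, 193, 194, 197, 199, 215, 161, 33, 14, 24, 14, 14, 22, 16, 1, 25, 2, 30, 20, 14, 17, 19, 13, 9]
252 [192, 194, 196, 193, 192, 189, 194, 195, 195, 195, 193, 197, 207, 146, 0, 4, 18, 20, 25, 5, 18, 17, 19, 16, 2, 26, 7, 7, 27, 12, 7, 20]
260 [204, 204, 182, 104, 2, 124, 190, 211, 150, 2, 13, 23, 16, 21, 20, 21, 23, 20, 6, 26, 30, 6, 16, 13, 25, 17, 16, 28, 15, 13, 21, 24]
268 [56, 84, 97, 93, 74, 110, 169, 208, 153, 0, 13, 12, 17, 19, 19, 14, 15, 25, 15, 11, 19, 26, 24, 20, 27, 19, 21, 20, 16, 16, 22, 19]
276 [126, 135, 137, 106, 46, 75, 98, 105, 74, 14, 6, 12, 23, 1, 25, 7, 17, 25, 2, 22, 25, 8, 21, 20, 25, 16, 15, 14, 25, 19, 19, 23]
284 [131, 132, 134, 129, 123, 76, 55, 101, 81, 12, 22, 18, 10, 29, 9, 14, 21, 18, 24, 20, 18, 27, 23, 20, 6, 23, 11, 18, 21, 24, 22, 23]
292 [134, 140, 141, 107, 54, 72, 109, 103, 94, 67, 24, 4, 35, 27, 26, 13, 11, 28, 14, 26, 9, 10, 25, 13, 22, 1, 18, 9, 19, 24, 23, 18]
217 [169, 104, 82, 93, 88, 87, 92, 107, 121, 119, 114, 98, 87, 91, 92, 82, 59, 56, 126, 185, 215, 193, 165, 155, 145, 150, 151, 145, 146,
[... 1098 characters left out ...]
6, 110, 87, 69, 87, 86, 47, 17, 18, 26, 2, 11, 9, 26, 20, 22, 20, 11, 2, 15, 16, 26, 8, 26, 19, 23, 25, 22, 21, 22, 24, 22, 26, 9, 27, 15, 2, 19, 15, 22, 25, 10, 25, 4, 24, 19, 14, 19, 26, 3, 6, 24, 25, 20, 9, 25, 19, 14, 22, 15, 20, 6, 21, 21, 7, 18, 18, 26, 17, 19, 7, 0, 38, 147, 201, 193, 193, 188, 195, 196, 199, 195]
232 [189, 146, 95, 80, 75, 82, 95, 102, 111, 125, 124, 107, 96, 104, 86, 5, 23, 20, 21, 16, 17, 27, 20, 14, 24, 8, 21, 16, 27, 26, 20, 15, 16, 19, 8, 22, 15, 22, 13, 20, 21, 10, 16, 18, 16, 10, 10, 22, 15, 17, 24, 10, 25, 20, 19, 22, 8, 14, 30, 10, 21, 11, 18, 17, 33, 16, 14, 23, 19, 16, 13, 15, 15, 19, 18, 15, 25, 13, 17, 14, 18, 17, 10, 23, 82, 103, 88, 71, 57, 45, 42, 40]
```

```bash
python3 - <<'E'
from plan import *
s=ctrl.read_state();c=cam("wrist",s);Ro=rot(s["orientation"]);p=np.array(s["tcp_pos"])
f=lambda P:px(c,Ro.apply(P)+p).round(1).tolist()
print("tip",f([[.082,-.012,-.0018],[.082,.012,-.0018]]),"x.078",f([[.078,0,-.0018]]),"z+2",f([[.082,0,.0002]]))
print("shoulder",f([[.042,-.02,-.012],[.042,.02,-.012]]),"x.039",f([[.038,-.02,-.012]]))
print("mark",px(c,[[.468,-.385,.045],[.468,-.385,.058],[.468,-.39,.05]]).round(1).tolist(),"slot",px(c,[.4255,-.3838,.056]))
E
```

```text
tip [[257.1, 209.1], [289.5, 209.2]] x.078 [[273.3, 210.9]] z+2 [[273.3, 211.7]]
shoulder [[240.7, 213.7], [306.0, 213.7]] x.039 [[240.1, 215.9]]
mark [[288.8, 216.2], [289.4, 219.9], [285.2, 218.7]] slot [[280.27371227 186.73089232]]
```

```bash
cat > tip.py <<'E'
from plan import *
def tipview(name):
    s,a,c=look(name);g=a.astype(int).sum(2)//3
    Ro=rot(s["orientation"]);p=np.array(s["tcp_pos"]);f=lambda P:px(c,Ro.apply(P)+p).round(1).tolist()
    print("pred tip",f([[.082,-.012,-.0018],[.082,.012,-.0018]]),"shoulder",f([[.042,-.02,-.012],[.042,.02,-.012]]))
    d=boxes_of("trimmer","wrist")
    if d: b=d[0]["bbox"];print("trim",np.round(b,1),d[0]["score"],pt(c,b[:2],.0565).round(4))
    t=f([[.082,0,-.0018]])[0];r0=int(t[1])-8
    print("cols from row",r0)
    for u in range(int(t[0])-20,int(t[0])+21,5): print(u,g[r0:r0+22,u].tolist())
    return s,a,c,g
E
python3 - <<'E'
from tip import *
s,a,c,g=tipview("t2")
for v in(213,215,217,221,224): print(v,g[v,236:312].tolist())
E
```

```text
[0.4049, -0.3872, 0.2787] 
 [[0.01, 0.292, 0.956], [0.002, 0.956, -0.293], [-1.0, 0.004, 0.009]] [-0.77  0.34  0.25  1.48  0.01 -0.47] 16.08
pred tip [[257.1, 209.1], [289.5, 209.2]] shoulder [[240.7, 213.7], [306.0, 213.7]]
trim [280.8 184.6  52.2  46.8] 0.63 [ 0.4231 -0.3824  0.0565]
cols from row 201
253 [193, 194, 197, 193, 193, 193, 197, 195, 196, 194, 196, 197, 192, 196, 196, 208, 152, 0, 11, 17, 27, 24]
258 [82, 81, 127, 129, 59, 8, 42, 168, 210, 200, 208, 144, 0, 12, 24, 16, 24, 20, 24, 22, 18, 26]
263 [75, 35, 57, 87, 97, 87, 83, 138, 188, 203, 208, 149, 0, 16, 17, 16, 24, 13, 18, 15, 16, 9]
268 [132, 129, 127, 134, 93, 56, 91, 102, 96, 81, 95, 74, 3, 5, 21, 18, 19, 21, 23, 13, 10, 5]
273 [128, 128, 127, 131, 137, 125, 88, 48, 90, 106, 99, 65, 9, 17, 16, 24, 27, 9, 17, 25, 22, 19]
278 [129, 130, 131, 133, 137, 134, 127, 77, 57, 98, 113, 70, 7, 19, 20, 20, 11, 18, 24, 11, 20, 27]
283 [130, 128, 133, 135, 133, 135, 151, 110, 54, 105, 111, 69, 9, 9, 21, 22, 20, 19, 25, 19, 19, 12]
288 [131, 127, 130, 135, 142, 112, 49, 70, 108, 107, 97, 64, 7, 8, 22, 21, 15, 26, 20, 19, 22, 21]
[... 1025 characters left out ...]
152, 148, 146, 143, 166, 192, 207, 199, 197, 193, 194, 192, 191, 195, 187, 192]
221 [116, 88, 93, 69, 43, 55, 49, 8, 17, 10, 19, 21, 14, 20, 25, 22, 21, 27, 10, 25, 5, 24, 18, 11, 17, 17, 8, 16, 27, 18, 20, 16, 10, 22, 8, 10, 4, 22, 13, 6, 23, 24, 20, 19, 21, 13, 18, 19, 11, 13, 15, 18, 22, 22, 28, 16, 18, 27, 7, 24, 20, 12, 13, 26, 20, 11, 16, 0, 102, 183, 198, 193, 194, 192, 191, 191]
224 [130, 109, 77, 96, 74, 20, 10, 18, 10, 8, 16, 23, 16, 17, 23, 3, 15, 17, 9, 20, 23, 22, 15, 9, 22, 11, 15, 19, 27, 11, 16, 24, 27, 18, 15, 25, 26, 14, 23, 19, 11, 20, 14, 22, 19, 21, 15, 15, 3, 16, 23, 16, 15, 22, 11, 18, 10, 13, 16, 23, 24, 17, 16, 11, 14, 13, 13, 12, 0, 54, 153, 199, 190, 193, 189, 192]
```

```bash
python3 - <<'E'
from plan import *
plan([.423,-.3836,.157],yaw(73.5),5)
E
```

```text
n 5 dist 0.1234 ang 0.7
[0.0244, 0.0016, 0.003, -0.1, 0.1, -0.0, 0.0244, 0.0016, 0.0031, -0.1, 0.1, -0.0, 0.0244, 0.0016, 0.0031, -0.1, 0.1, -0.0, 0.0244, 0.0016, 0.0031, -0.1, 0.1, -0.0, 0.0244, 0.0016, 0.0032, -0.1, 0.1, -0.0]
```

{"api": "drive_tool", "payload": {"commands": [0.0244,0.0016,0.003,-0.1,0.1,0,0.0244,0.0016,0.0031,-0.1,0.1,0,0.0244,0.0016,0.0031,-0.1,0.1,0,0.0244,0.0016,0.0031,-0.1,0.1,0,0.0244,0.0016,0.0032,-0.1,0.1,0,0,0,0,0,0,0,0,0,0,0,0,0]}}

```text
t: 16.77
tcp_pos: [0.4274, -0.3776, 0.1588]
orientation: [0.703, 0.099, 0.697, -0.1]
wrist_force: [-0.1, -0.1, 0.3]
width: 0.457
```

```bash
python3 - <<'E'
from tip import *
s,a,c,g=tipview("t3")
cv2.imwrite("pics/t3c.png",cv2.resize(a[120:240,200:360],(800,600),interpolation=cv2.INTER_CUBIC))
E
```

```text
[0.4274, -0.3776, 0.1588] 
 [[0.009, 0.28, 0.96], [-0.003, 0.96, -0.28], [-1.0, -0.0, 0.009]] [-0.73  0.37 -0.    1.19  0.   -0.44] 16.77
pred tip [[257.1, 209.1], [289.5, 209.2]] shoulder [[240.7, 213.7], [306.0, 213.7]]
trim [265.6 194.   71.2  51.8] 0.92 [ 0.419  -0.3816  0.0565]
cols from row 201
253 [23, 39, 61, 90, 113, 123, 126, 124, 124, 127, 122, 122, 119, 123, 125, 136, 90, 6, 25, 22, 21, 16]
258 [20, 43, 65, 78, 111, 129, 124, 126, 124, 120, 135, 88, 0, 6, 10, 20, 18, 18, 16, 14, 6, 17]
263 [26, 43, 65, 95, 121, 128, 125, 127, 125, 127, 127, 92, 7, 0, 28, 16, 21, 16, 17, 9, 18, 15]
268 [45, 55, 64, 94, 122, 126, 124, 128, 125, 124, 132, 87, 9, 11, 19, 9, 26, 18, 11, 21, 20, 21]
273 [48, 61, 71, 95, 118, 129, 128, 129, 125, 128, 133, 92, 0, 11, 18, 22, 15, 16, 10, 21, 11, 11]
278 [56, 52, 66, 99, 118, 125, 131, 125, 125, 123, 134, 94, 5, 10, 23, 15, 23, 13, 25, 19, 14, 22]
283 [53, 57, 68, 97, 123, 127, 129, 126, 123, 124, 131, 91, 1, 14, 23, 13, 14, 10, 17, 7, 25, 11]
288 [116, 121, 118, 119, 117, 117, 122, 129, 129, 124, 134, 90, 4, 21, 24, 20, 23, 25, 11, 14, 15, 8]
293 [13, 24, 17, 37, 72, 82, 117, 132, 128, 126, 123, 125, 128, 131, 130, 138, 95, 11, 16, 21, 15, 18]
```

View pics/t3c.png

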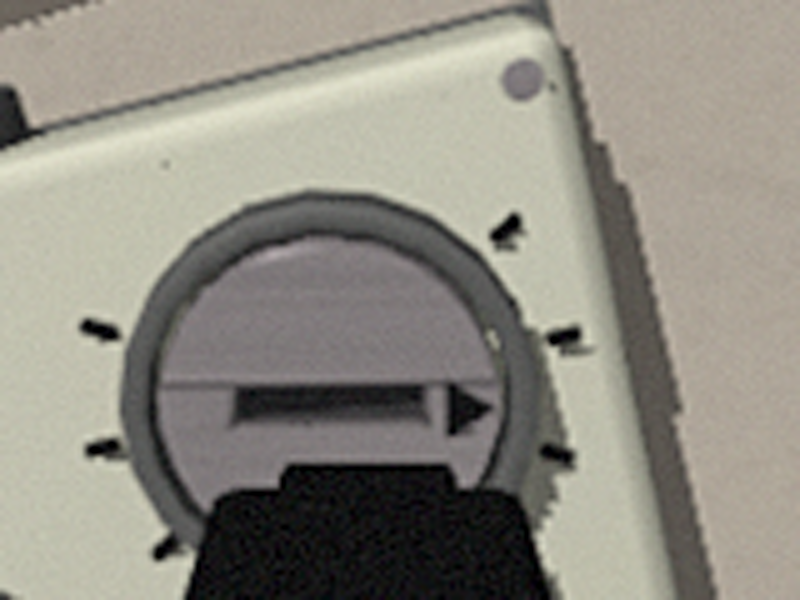

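```bash
python3 - <<'E'
from plan import *
s={"tcp_pos":[.4274,-.3776,.1588],"orientation":None}
M=np.array([[.009,.28,.96],[-.003,.96,-.28],[-1,0,.009]]);s["orientation"]=np.roll(R.from_matrix(M).as_quat(),1)
c=cam("wrist",s);z=lambda u,v:(200+u/5-.4,120+v/5-.4)
y=M[:,1]
for n,u1,u2,v,zz in(("head",155,505,400,.056),("collar",122,540,395,.057),("slot",232,430,404,.056)):
    print(n,np.linalg.norm(pt(c,z(u1,v),zz)-pt(c,z(u2,v),zz)).round(4))
sl=pt(c,z(331,404),.056);print("slot",sl.round(4),"arrow",(pt(c,z(470,408),.056)-sl).round(4),"collar c",pt(c,z(331,(192+600)/2),.057).round(4))
hm=np.array(get_calibration("wrist")["hand_eye"]);K=c[0]
def bp(uv,x):
    d=hm[:3,:3]@(np.linalg.inv(K)@[*uv,1]*[1,-1,-1]);p=hm[:3,3];return p+d*(x-p[0])/d[0]
for x in(.076,.08,.084,.088): print(x,bp((257.0,212.4),x).round(4),bp((291.6,212.4),x).round(4),"shoulder",bp((242.2,217.3),x-.04).round(4),bp((303.9,217.3),x-.04).round(4))
print("slot in tool",tool(sl,s).round(4))
g=cv2.imread("pics/t3.png").astype(int).sum(2)//3
for v in(212,213,214,215):print(v,g[v,252:296].tolist())
print(ctrl.read_state()["tcp_pos"])
E
```

```text
head 0.0562
collar 0.0667
slot 0.0318
slot [ 0.4244 -0.383   0.056 ] arrow [0.0069 0.0213 0.    ] collar c [ 0.4228 -0.3825  0.057 ]
0.076 [ 0.076  -0.0118 -0.0013] [ 0.076   0.0132 -0.0013] shoulder [ 0.036  -0.0185 -0.0118] [ 0.036   0.0182 -0.0118]
0.08 [ 0.08   -0.012   0.0001] [0.08   0.0135 0.0001] shoulder [ 0.04   -0.0189 -0.0104] [ 0.04    0.0186 -0.0104]
0.084 [ 0.084  -0.0122  0.0014] [0.084  0.0137 0.0014] shoulder [ 0.044  -0.0194 -0.009 ] [ 0.044  0.019 -0.009]
0.088 [ 0.088  -0.0124  0.0028] [0.088  0.014  0.0028] shoulder [ 0.048  -0.0198 -0.0075] [ 0.048   0.0194 -0.0075]
slot in tool [ 0.1028 -0.006  -0.0024]
212 [122, 122, 119, 128, 121, 103, 88, 88, 89, 91, 97, 92, 92, 89, 93, 91, 87, 93, 93, 94, 93, 92, 93, 98, 92, 90, 94, 93, 91, 94, 95, 91, 93, 94, 94, 90, 90, 98, 123, 129, 126, 125, 120, 126]
213 [124, 119, 120, 128, 113, 44, 0, 10, 1, 1, 1, 7, 8, 0, 5, 10, 9, 2, 3, 0, 3, 0, 1, 2, 4, 3, 5, 7, 0, 5, 0, 1, 0, 12, 0, 2, 4, 35, 102, 135, 127, 128, 125, 137]
214 [127, 123, 129, 120, 74, 3, 6, 24, 2, 15, 15, 0, 14, 24, 19, 1, 11, 16, 20, 11, 16, 11, 12, 14, 8, 17, 10, 20, 10, 9, 14, 14, 10, 20, 14, 16, 21, 15, 63, 125, 131, 131, 130, 130]
215 [130, 125, 131, 112, 12, 14, 10, 15, 15, 6, 21, 28, 8, 15, 9, 25, 19, 21, 18, 6, 14, 18, 15, 30, 21, 18, 23, 17, 15, 20, 21, 23, 18, 15, 18, 24, 24, 0, 25, 96, 137, 130, 136, 119]
[ 0.4275046  -0.37827287  0.15952771]
```

```bash
python3 - <<'E'
from plan import *
plan([.4223,-.3824,.145],yaw(73.5),2)
E
```

```text
n 2 dist 0.016 ang 0.6
[0.0072, -0.0027, -0.002, 0.1, 0.3, 0.0, 0.0073, -0.0027, -0.002, 0.1, 0.3, 0.0]
```

{"api": "drive_tool", "payload": {"commands": [0.0072,-0.0027,-0.002,0.1,0.3,0,0.0073,-0.0027,-0.002,0.1,0.3,0,0,0,0,0,0,0,0,0,0,0,0,0]}}

```text
t: 17.2
tcp_pos: [0.423, -0.3843, 0.1482]
orientation: [0.701, 0.1, 0.698, -0.103]
wrist_force: [-0.9, -0.3, 0.0]
width: 0.462
```

```bash
cat > sl.py <<'E'
from tip import *
def prof(name):
    s,a,c=look(name);g=a.astype(int).sum(2)//3
    print("slot cam-pred px",px(c,[[.4244,-.3830,.056]]).round(1),"to go",tool([.4223,-.3824,s["tcp_pos"][2]],s).round(4))
    for u in range(248,305,3): print(u,g[188:218,u].tolist())
    return s,a,c,g
E
python3 - <<'E'
from sl import *
prof("t4")
E
```

```text
[0.423, -0.3843, 0.1482] 
 [[0.003, 0.284, 0.959], [-0.005, 0.959, -0.284], [-1.0, -0.004, 0.004]] [-0.74  0.38 -0.02  1.17 -0.   -0.45] 17.2
slot cam-pred px [[275.8 207.9]] to go [-0.      0.0016 -0.0013]
248 [129, 131, 127, 126, 127, 125, 124, 124, 125, 122, 120, 122, 125, 123, 130, 129, 95, 105, 129, 121, 123, 126, 125, 128, 122, 120, 118, 125, 134, 90]
251 [126, 123, 127, 127, 126, 127, 125, 119, 126, 121, 130, 124, 125, 125, 132, 127, 92, 103, 126, 126, 125, 126, 124, 124, 120, 114, 121, 128, 133, 94]
254 [125, 126, 123, 128, 125, 126, 121, 124, 123, 125, 121, 124, 122, 130, 130, 127, 93, 100, 121, 117, 115, 117, 114, 108, 100, 103, 120, 130, 139, 98]
257 [122, 128, 126, 122, 127, 126, 126, 126, 122, 121, 125, 126, 124, 129, 130, 130, 92, 27, 25, 32, 31, 26, 34, 46, 65, 40, 1, 12, 10, 22]
260 [124, 128, 125, 127, 128, 123, 126, 123, 126, 124, 125, 126, 125, 127, 130, 127, 86, 24, 25, 32, 35, 28, 40, 81, 61, 13, 15, 17, 26, 23]
263 [129, 128, 126, 128, 126, 130, 122, 127, 126, 126, 124, 121, 125, 130, 131, 127, 80, 29, 21, 40, 32, 28, 43, 79, 63, 12, 20, 11, 14, 20]
266 [126, 12
[... 1142 characters left out ...]
, 126, 126, 127, 122, 123, 126, 123, 128, 130, 114, 56, 30, 31, 29, 43, 63, 60, 86, 107, 105, 70, 23, 4, 6]
293 [124, 129, 123, 128, 127, 125, 129, 124, 121, 120, 126, 125, 124, 130, 132, 113, 51, 25, 24, 34, 44, 56, 58, 83, 111, 130, 124, 133, 142, 98]
296 [125, 132, 122, 127, 126, 126, 120, 125, 123, 122, 129, 121, 127, 128, 134, 101, 99, 124, 114, 115, 107, 104, 102, 93, 88, 110, 131, 130, 134, 93]
299 [123, 131, 128, 125, 123, 120, 123, 123, 130, 120, 126, 123, 124, 126, 129, 92, 89, 112, 107, 108, 109, 109, 115, 108, 114, 107, 106, 125, 136, 92]
302 [130, 126, 126, 126, 121, 126, 131, 122, 122, 122, 125, 129, 124, 128, 132, 104, 64, 52, 8, 19, 12, 23, 11, 25, 17, 12, 107, 135, 133, 136]
```

{"api": "drive_tool", "payload": {"commands": [0.003,0.0015,-0.0015,0,0,0,0.004,0,0,0,0,0,0,0,0,0,0,0,0,0,0,0,0,0]}}

```text
t: 17.58
tcp_pos: [0.4219, -0.3826, 0.141]
orientation: [0.701, 0.1, 0.698, -0.103]
wrist_force: [0.9, -0.2, -0.2]
width: 0.458
```

```bash
python3 - <<'E'
from sl import *
s,a,c,g=prof("t5");print(s["wrist_force"])
E
```

```text
[0.4219, -0.3826, 0.141] 
 [[0.004, 0.285, 0.959], [-0.005, 0.959, -0.285], [-1.0, -0.004, 0.005]] [-0.74  0.38 -0.04  1.15 -0.   -0.45] 17.58
slot cam-pred px [[274.1 212.8]] to go [0.     0.0003 0.0003]
248 [106, 131, 132, 122, 121, 125, 126, 128, 127, 127, 124, 126, 125, 123, 122, 126, 124, 124, 127, 132, 125, 90, 106, 125, 123, 121, 126, 124, 134, 88]
251 [123, 125, 125, 124, 127, 125, 127, 125, 129, 124, 128, 131, 124, 124, 125, 130, 124, 120, 126, 132, 116, 89, 104, 127, 120, 126, 123, 125, 128, 87]
254 [121, 124, 125, 127, 123, 128, 122, 124, 127, 123, 127, 120, 125, 123, 125, 126, 124, 127, 129, 129, 118, 73, 32, 39, 39, 36, 43, 45, 69, 51]
257 [118, 126, 127, 127, 122, 123, 131, 126, 123, 125, 122, 126, 126, 122, 126, 129, 124, 126, 125, 130, 119, 74, 30, 36, 27, 7, 16, 13, 17, 12]
260 [120, 126, 129, 128, 124, 126, 126, 130, 126, 128, 125, 128, 125, 125, 119, 122, 124, 128, 129, 131, 114, 72, 24, 29, 19, 21, 18, 8, 11, 21]
263 [124, 123, 129, 125, 123, 127, 121, 126, 126, 129, 127, 123, 124, 123, 125, 125, 124, 127, 128, 131, 117, 64, 31, 32, 21, 11, 26, 23, 15, 17]
266 [12
[... 1218 characters left out ...]
6, 121, 127, 125, 126, 130, 123, 130, 104, 43, 27, 31, 38, 47, 32, 19, 12, 14]
293 [124, 130, 124, 122, 118, 125, 123, 125, 127, 128, 125, 126, 127, 122, 127, 122, 125, 126, 127, 132, 102, 38, 50, 60, 68, 74, 69, 70, 65, 48]
296 [128, 126, 123, 122, 124, 128, 122, 125, 126, 126, 128, 122, 120, 128, 120, 122, 124, 131, 127, 130, 93, 103, 130, 119, 122, 124, 129, 135, 135, 94]
299 [83, 106, 124, 126, 124, 127, 127, 125, 127, 123, 122, 125, 123, 122, 124, 126, 124, 126, 126, 119, 70, 21, 24, 29, 27, 29, 32, 30, 30, 28]
302 [65, 46, 56, 83, 98, 122, 130, 128, 130, 127, 127, 126, 124, 122, 128, 123, 122, 122, 124, 126, 102, 86, 70, 15, 17, 15, 15, 17, 12, 40]
[ 0.90290391 -0.23211078 -0.24929752]
```

{"api": "drive_tool", "payload": {"commands": [0.003,0,0,0,0,0,0.002,0,0,0,0,0,0,0,0,0,0,0]}}

```text
t: 17.88
tcp_pos: [0.422, -0.3826, 0.1356]
orientation: [0.701, 0.1, 0.698, -0.103]
wrist_force: [-0.1, -0.2, -0.4]
width: 0.454
```

{"api": "drive_tool", "payload": {"commands": [0.003,0,0,0,0,0,0,0,0,0,0,0]}}

```text
t: 18.05
tcp_pos: [0.4229, -0.3833, 0.1349]
orientation: [0.702, 0.099, 0.697, -0.104]
wrist_force: [-5.0, 1.6, -1.6]
width: 0.464
```

{"api": "drive_tool", "payload": {"commands": [0.003,0,0,0,0,0,0,0,0,0,0,0]}}

```text
t: 18.22
tcp_pos: [0.4235, -0.3837, 0.135]
orientation: [0.704, 0.099, 0.696, -0.105]
wrist_force: [-4.2, 1.5, -3.3]
width: 0.457
```

```bash
python3 - <<'E'
from tip import *
s,a,c=look("t6");g=a.astype(int).sum(2)//3
print(s["wrist_force"],s["ft_torque"],tool([.4223,-.3824,s["tcp_pos"][2]],s).round(4))
for u in(246,250,256,264,273,282,288,292,296): print(u,g[200:226,u].tolist())
for v in(214,216,220,224):print(v,g[v,236:312].tolist())
E
```

```text
[0.4235, -0.3837, 0.135] 
 [[0.009, 0.284, 0.959], [-0.01, 0.959, -0.284], [-1.0, -0.007, 0.012]] [-0.74  0.38 -0.05  1.13 -0.   -0.45] 18.22
[-4.17345681  1.47365645 -3.32936055] [0.36467085 1.04219313 0.01492704] [-0.      0.0009 -0.0016]
246 [121, 125, 127, 126, 120, 128, 129, 134, 101, 101, 126, 122, 119, 126, 126, 124, 80, 4, 23, 22, 19, 18, 16, 26, 19, 13]
250 [121, 122, 122, 127, 124, 126, 131, 133, 95, 106, 126, 123, 122, 124, 129, 96, 19, 8, 21, 21, 2, 21, 23, 6, 21, 25]
256 [119, 123, 126, 129, 124, 129, 131, 134, 100, 31, 25, 31, 25, 10, 15, 26, 15, 2, 16, 14, 18, 13, 8, 10, 30, 20]
264 [124, 123, 125, 125, 127, 126, 129, 130, 93, 26, 15, 9, 21, 28, 9, 19, 18, 22, 18, 22, 21, 25, 15, 20, 7, 12]
273 [120, 122, 125, 124, 127, 125, 127, 124, 84, 32, 7, 12, 14, 8, 23, 17, 15, 17, 22, 15, 22, 10, 18, 14, 22, 20]
282 [123, 124, 125, 124, 125, 128, 129, 115, 76, 24, 23, 10, 21, 18, 14, 20, 18, 17, 18, 15, 24, 18, 22, 16, 11, 21]
288 [122, 124, 127, 127, 123, 128, 131, 115, 67, 18, 18, 12, 11, 16, 12, 17, 19, 12, 22, 27, 18, 24, 15, 15, 22, 18]
292 [126, 122, 127, 121, 121, 125, 1
[... 751 characters left out ...]
19, 20, 14, 14, 14, 7, 17, 15, 28, 24, 14, 18, 19, 9, 36, 65, 94, 118, 131, 131, 121]
220 [46, 28, 70, 122, 132, 113, 55, 13, 9, 9, 19, 17, 19, 16, 2, 15, 5, 19, 12, 18, 18, 27, 16, 21, 23, 11, 9, 11, 21, 12, 25, 21, 24, 18, 21, 18, 22, 22, 21, 14, 15, 10, 26, 24, 16, 19, 24, 16, 16, 22, 21, 25, 18, 14, 11, 8, 25, 16, 22, 13, 10, 18, 24, 23, 14, 25, 8, 20, 1, 71, 128, 135, 135, 134, 117, 54]
224 [82, 43, 37, 41, 50, 28, 0, 28, 22, 8, 19, 18, 24, 21, 21, 13, 18, 16, 1, 16, 30, 20, 20, 16, 14, 25, 22, 22, 7, 22, 18, 16, 23, 13, 20, 13, 15, 22, 16, 12, 17, 21, 12, 15, 16, 25, 11, 18, 17, 21, 19, 22, 22, 19, 21, 13, 20, 10, 16, 16, 17, 27, 30, 7, 12, 10, 19, 13, 22, 4, 39, 100, 143, 118, 29, 46]
```

{"api": "drive_tool", "payload": {"commands": [-0.006,0.0009,-0.0016,0,0.6,0.3,0,0,0,0,0,0,0,0,0,0,0,0]}}

```text
t: 18.52
tcp_pos: [0.4221, -0.3823, 0.1407]
orientation: [0.7, 0.101, 0.7, -0.102]
wrist_force: [-0.5, 0.5, -0.3]
width: 0.46
```

```bash
python3 - <<'E'
from sl import *
s,a,c=look("t7");g=a.astype(int).sum(2)//3
print(s["wrist_force"],tool([.4223,-.3824,s["tcp_pos"][2]],s).round(4))
for u in(246,250,254,258,264,273,282,288,292,296,300): print(u,g[198:224,u].tolist())
for v in(211,213,215,220):print(v,g[v,236:312].tolist())
E
```

```text
[0.4221, -0.3823, 0.1407] 
 [[0.0, 0.284, 0.959], [-0.002, 0.959, -0.284], [-1.0, -0.002, 0.001]] [-0.74  0.38 -0.03  1.15 -0.   -0.45] 18.52
[-0.54273812  0.52466577 -0.28684763] [ 0.     -0.      0.0003]
246 [130, 121, 126, 123, 125, 129, 127, 125, 123, 128, 135, 102, 102, 124, 121, 123, 129, 134, 101, 39, 13, 19, 8, 3, 22, 24]
250 [125, 123, 125, 126, 120, 121, 131, 125, 126, 134, 136, 102, 100, 125, 127, 122, 126, 99, 45, 9, 26, 12, 17, 18, 2, 21]
254 [129, 126, 129, 124, 124, 123, 122, 123, 124, 129, 134, 111, 50, 22, 31, 23, 32, 21, 18, 22, 15, 16, 25, 15, 19, 25]
258 [128, 125, 128, 125, 122, 123, 126, 121, 124, 133, 133, 102, 37, 24, 9, 25, 17, 15, 17, 11, 18, 14, 9, 14, 20, 13]
264 [128, 124, 126, 123, 126, 122, 126, 125, 125, 129, 135, 103, 39, 1, 16, 6, 13, 22, 13, 17, 17, 10, 20, 22, 12, 22]
273 [127, 123, 129, 122, 121, 125, 128, 124, 123, 131, 130, 88, 35, 6, 28, 7, 22, 23, 3, 17, 8, 25, 20, 5, 18, 17]
282 [123, 126, 126, 127, 121, 124, 124, 123, 129, 129, 121, 84, 27, 18, 17, 12, 19, 18, 29, 12, 23, 16, 9, 26, 7, 16]
288 [127, 124, 119, 127, 125, 125, 123, 127, 126, 13
[... 1009 characters left out ...]
 125, 133, 115, 52, 21, 20, 23, 14, 16, 17, 44, 75, 100, 123, 110, 49, 56]
215 [62, 112, 133, 127, 128, 122, 121, 133, 131, 131, 134, 126, 105, 107, 99, 96, 75, 31, 21, 31, 10, 29, 15, 26, 24, 20, 0, 16, 22, 13, 18, 17, 18, 10, 10, 11, 19, 23, 26, 25, 21, 21, 27, 17, 22, 22, 18, 4, 23, 20, 23, 14, 20, 17, 23, 0, 29, 38, 80, 105, 113, 96, 48, 9, 21, 25, 27, 26, 16, 11, 22, 74, 111, 111, 44, 55]
220 [29, 75, 120, 129, 128, 126, 98, 9, 11, 19, 8, 18, 20, 18, 17, 18, 18, 16, 25, 22, 9, 11, 9, 15, 19, 2, 19, 22, 20, 24, 18, 10, 8, 17, 5, 14, 21, 20, 15, 21, 21, 25, 9, 23, 17, 19, 9, 17, 15, 17, 19, 18, 25, 12, 8, 15, 16, 14, 19, 24, 23, 13, 12, 20, 12, 19, 21, 6, 0, 68, 123, 138, 108, 21, 41, 76]
```

{"api": "drive_tool", "payload": {"commands": [0.003,0,0,0,0,0,0.003,0,0,0,0,0,0,0,0,0,0,0]}}

```text
t: 18.82
tcp_pos: [0.4226, -0.3827, 0.1345]
orientation: [0.701, 0.101, 0.699, -0.103]
wrist_force: [-2.8, 2.6, 15.7]
width: 0.462
```

{"api": "drive_tool", "payload": {"commands": [0.002,0,0,0,0,0,0,0,0,0,0,0]}}

```text
t: 18.98
tcp_pos: [0.4235, -0.3831, 0.1347]
orientation: [0.702, 0.1, 0.698, -0.103]
wrist_force: [-0.5, -0.9, -1.8]
width: 0.458
```

{"api": "drive_tool", "payload": {"commands": [0.002,0,0,0,0,0,0,0,0,0,0,0]}}

```text
t: 19.15
tcp_pos: [0.4243, -0.3836, 0.1347]
orientation: [0.703, 0.099, 0.696, -0.104]
wrist_force: [-0.9, 0.1, -0.7]
width: 0.459
```

```bash
python3 - <<'E'
from plan import *
s=ctrl.read_state();print(np.round(s["tcp_pos"],4),rot(s["orientation"]).inv().apply(s["wrist_force"]).round(1),s["ft_torque"],tool([.4223,-.3824,s["tcp_pos"][2]],s).round(4),s["tau"])
E
```

```text
[ 0.4243 -0.3836  0.1347] [ 0.7 -0.2 -0.9] [ 0.15105926  0.22780311 -0.00792464] [-0.      0.0006 -0.0023] [ 6.76227976e-01 -8.18372512e+01  4.76153684e+01 -8.04569777e-01
  4.82981857e-01  2.10705351e-03]
```

{"api": "drive_tool", "payload": {"commands": [-0.001,0.0006,-0.0023,0,0.4,0,0,0,0,0,0,0]}}

```text
t: 19.32
tcp_pos: [0.4226, -0.3825, 0.1356]
orientation: [0.701, 0.099, 0.698, -0.104]
wrist_force: [1.8, 0.9, 0.2]
width: 0.46
```

{"api": "drive_tool", "payload": {"commands": [0,0,0,6,0,0,0,0,0,6,0,0,0,0,0,0,0,0]}}

```text
t: 19.57
tcp_pos: [0.4236, -0.3829, 0.1352]
orientation: [0.687, 0.174, 0.682, -0.178]
wrist_force: [-0.6, -0.6, 4.2]
width: 0.462
```

```bash
python3 - <<'E'
from plan import *
s,a,c=look("t8");print(s["ft_torque"],s["wrist_force"])
# unrotate: rectify the plane z=.056 around the trimmer, 0.25mm/px, x up
y,x=np.mgrid[-40:40:.25,-40:40:.25]/1000
P=np.stack([.4244-y,-.383-x,np.full(x.shape,.056)],-1).reshape(-1,3)
q=px(c,P).astype(np.float32).reshape(*x.shape,2)
cv2.imwrite("pics/t8r.png",cv2.resize(cv2.remap(a,q[...,0],q[...,1],cv2.INTER_CUBIC),(560,560)))
g=cv2.cvtColor(a,cv2.COLOR_BGR2GRAY)
for v in(200,203,206,208,210,212,214): print(v,g[v,240:312:2].tolist())
E
```

```text
[0.4236, -0.3829, 0.1352] 
 [[0.005, 0.483, 0.875], [-0.007, 0.875, -0.483], [-1.0, -0.004, 0.008]] [-0.73  0.38 -0.05  1.13 -0.   -0.23] 19.57
[0.12227015 0.06435311 0.08247832] [-0.6090123  -0.6355376   4.19707029]
200 [132, 132, 134, 129, 130, 133, 130, 130, 132, 125, 126, 133, 133, 138, 131, 132, 129, 133, 129, 128, 128, 128, 131, 132, 129, 129, 132, 129, 128, 130, 129, 130, 130, 137, 92, 92]
203 [131, 132, 133, 126, 129, 126, 128, 130, 126, 127, 129, 129, 131, 133, 129, 134, 129, 132, 132, 126, 130, 130, 135, 129, 130, 131, 135, 134, 131, 131, 132, 133, 136, 137, 128, 83]
206 [130, 128, 133, 135, 131, 131, 130, 130, 132, 129, 130, 127, 131, 128, 135, 134, 138, 134, 135, 138, 134, 144, 136, 124, 120, 119, 99, 82, 97, 85, 20, 79, 127, 129, 134, 129]
208 [130, 128, 132, 130, 126, 130, 135, 136, 133, 135, 137, 135, 140, 140, 138, 128, 121, 120, 98, 84, 63, 59, 34, 29, 25, 23, 25, 77, 129, 119, 16, 12, 51, 97, 127, 126]
210 [136, 135, 139, 139, 140, 140, 140, 130, 120, 112, 101, 88, 70, 57, 29, 15, 9, 1, 0, 19, 0, 4, 7, 26, 21, 20, 41, 59, 129, 119, 17, 9, 14, 21, 10, 116]
212 [119, 115, 97, 89, 85, 102, 77, 26, 11, 6, 18, 14, 15, 21, 23, 16, 13, 12, 24, 25, 16, 22, 23, 17, 0, 21, 26, 42, 129, 144, 11, 29, 17, 37, 129, 138]
214 [114, 132, 136, 147, 111, 112, 97, 36, 26, 18, 21, 21, 27, 17, 19, 18, 19, 11, 9, 18, 18, 4, 18, 14, 19, 22, 42, 44, 95, 115, 28, 24, 79, 108, 137, 123]
```

{"api": "drive_tool", "payload": {"commands": [-0.0015,0,0,6.6,0,0,0,0,0,6.6,0,0,0,0,0,6.6,0,0,0,0,0,6.6,0,0,0,0,0,6.6,0,0]}}

```text
t: 20.03
tcp_pos: [0.4239, -0.3825, 0.1359]
orientation: [0.61, 0.36, 0.605, -0.362]
wrist_force: [0.3, 1.4, 5.6]
width: 0.456
```

```bash
python3 - <<'E'
from plan import *
s=ctrl.read_state();M=rot(s["orientation"]).as_matrix();print(np.degrees(np.arctan2(M[1,1],M[0,1])),M[:,0].round(3),s["ft_torque"],np.round(s["q"],2))
E
```

```text
28.555163279823347 [ 0.005 -0.006 -1.   ] [ 0.37249309 -0.12097338  0.14597529] [-0.73  0.38 -0.04  1.13 -0.    0.34]
```

{"api": "drive_tool", "payload": {"commands": [-0.001,0,0,6.1,0,0,0,0,0,6.1,0,0,0,0,0,6.1,0,0,0,0,0,6.1,0,0,0,0,0,5,0,0,0,0,0,0,0,0]}}

```text
t: 20.53
tcp_pos: [0.4241, -0.3822, 0.1363]
orientation: [-0.497, -0.506, -0.492, 0.506]
wrist_force: [0.8, 0.5, 3.4]
width: 0.462
```

```bash
cat > rect.py <<'E'
from plan import *
def rect(a,c,name,z=.056,C=(.4244,-.383),half=85,res=.25):
    y,x=np.mgrid[-half:half:res,-half:half:res]/1000
    P=np.stack([C[0]-y,C[1]-x,np.full(x.shape,z)],-1).reshape(-1,3)
    q=px(c,P).astype(np.float32).reshape(*x.shape,2)
    r=cv2.remap(a,q[...,0],q[...,1],cv2.INTER_CUBIC);cv2.imwrite(f"pics/{name}.png",r);return r
E
python3 - <<'E'
from rect import *
s,a,c=look("t9");M=rot(s["orientation"]).as_matrix();print(np.degrees(np.arctan2(M[1,1],M[0,1])),s["ft_torque"],s["wrist_force"])
g=cv2.cvtColor(a,cv2.COLOR_BGR2GRAY)
print([(d["bbox"],d["score"]) for d in boxes_of("trimmer","wrist")[:1]])
for u in range(230,316,6): print(u,g[196:222,u].tolist())
E
```

```text
[0.4241, -0.3822, 0.1363] 
 [[0.005, 1.0, -0.022], [-0.005, -0.022, -1.0], [-1.0, 0.005, 0.005]] [-0.73  0.38 -0.04  1.14 -0.    0.86] 20.53
-1.283756663557407 [ 0.17723889 -0.11802758  0.06023501] [0.76479865 0.47197484 3.40489193]
[([274.4, 199.3, 77.9, 47.3], 0.66)]
230 [234, 228, 217, 202, 188, 144, 125, 129, 130, 131, 131, 125, 130, 127, 125, 125, 128, 131, 127, 128, 128, 127, 126, 121, 122, 123]
236 [103, 97, 92, 91, 82, 73, 82, 81, 75, 83, 80, 73, 66, 71, 66, 62, 58, 60, 63, 71, 52, 31, 27, 36, 33, 35]
242 [147, 152, 155, 154, 147, 157, 148, 150, 143, 151, 151, 150, 150, 152, 152, 157, 130, 120, 144, 153, 149, 134, 119, 92, 50, 17]
248 [155, 152, 152, 150, 148, 143, 151, 151, 145, 152, 146, 148, 152, 151, 160, 134, 107, 139, 121, 45, 0, 1, 22, 9, 13, 17]
254 [151, 152, 153, 151, 149, 149, 148, 148, 143, 151, 149, 150, 153, 156, 146, 96, 52, 60, 59, 30, 2, 23, 5, 14, 18, 20]
260 [155, 154, 152, 150, 149, 152, 145, 147, 149, 149, 148, 154, 162, 146, 84, 4, 7, 15, 16, 15, 14, 6, 2, 20, 13, 12]
266 [149, 146, 147, 148, 146, 145, 146, 149, 147, 148, 156, 125, 76, 60, 22, 11, 18, 11
[... 228 characters left out ...]
10, 17, 24, 2, 1, 8, 4, 11, 11, 1]
284 [151, 148, 146, 150, 150, 134, 118, 123, 100, 78, 72, 58, 28, 17, 16, 0, 4, 9, 6, 12, 9, 10, 18, 17, 3, 8]
290 [152, 147, 156, 119, 71, 77, 76, 77, 81, 76, 59, 40, 47, 41, 17, 14, 16, 9, 8, 15, 11, 9, 20, 20, 14, 5]
296 [82, 75, 75, 77, 79, 76, 80, 80, 76, 67, 74, 67, 74, 78, 72, 75, 71, 72, 61, 32, 11, 19, 11, 15, 11, 23]
302 [81, 84, 81, 80, 78, 76, 82, 80, 71, 55, 33, 15, 12, 16, 14, 13, 17, 3, 27, 41, 28, 9, 10, 18, 22, 11]
308 [109, 96, 82, 82, 75, 73, 77, 66, 74, 78, 79, 75, 49, 13, 32, 70, 83, 79, 73, 73, 122, 152, 155, 152, 155, 162]
314 [57, 59, 51, 59, 60, 58, 60, 59, 57, 58, 60, 58, 57, 58, 53, 54, 52, 52, 52, 46, 42, 110, 132, 131, 127, 124]
```

```bash
python3 - <<'E'
from rect import *
def st(p,q): return {"tcp_pos":p,"orientation":np.array(q)/np.linalg.norm(q)}
M=np.array([[.007,.284,.959],[.002,.959,-.284],[-1,.004,.006]])
for n,s in(("w1",st([.3698,-.3976,.2611],[-.121,-.697,-.121,.697])),("t1",st([.4037,-.3921,.2765],np.roll(R.from_matrix(M).as_quat(),1))),("t3",None)):
    if s is None: M=np.array([[.009,.28,.96],[-.003,.96,-.28],[-1,0,.009]]);s=st([.4274,-.3776,.1588],np.roll(R.from_matrix(M).as_quat(),1))
    c=cam("wrist",s);a=cv2.imread(f"pics/{n}.png")
    r=rect(a,c,n+"r",z=.045,C=(.435,-.41),half=110,res=.5)
    hsv=cv2.cvtColor(r,cv2.COLOR_BGR2HSV);m=((hsv[...,0]>28)&(hsv[...,0]<75)&(hsv[...,2]>175)).astype(np.uint8)
    m=cv2.morphologyEx(m,cv2.MORPH_OPEN,np.ones((5,5)));k,l,stt,_=cv2.connectedComponentsWithStats(m);j=1+stt[1:,4].argmax()
    pts=np.argwhere(l==j)[:,::-1].astype(np.float32);b=cv2.minAreaRect(pts);print(n,b,"mm",np.array(b[1])*.5)
    # edge lines
    for nm,sel,ax in(("left",lambda row:row.min(),0),("right",lambda row:row.max(),0)):
        Y=np.arange(stt[j,1]+stt[j,3]//4,stt[j,1]+3*stt[j,3]//4);Xs=[sel(pts[pts[:,1]==y][:,0]) for y in Y];f=np.polyfit(Y,Xs,1);print(nm,np.degrees(np.arctan(f[0])).round(2),np.std(Xs-np.polyval(f,Y)).round(2))
    Xr=np.arange(stt[j,0]+stt[j,2]//4,stt[j,0]+3*stt[j,2]//4)
    for nm,sel in(("top",lambda v:v.min()),("bot",lambda v:v.max())):
        Ys=[sel(pts[pts[:,0]==x][:,1]) for x in Xr];f=np.polyfit(Xr,Ys,1);print(nm,np.degrees(np.arctan(f[0])).round(2),np.std(Ys-np.polyval(f,Xr)).round(2))
E
```

```text
w1 ((259.1206970214844, 208.44827270507812), (19.12662124633789, 25.254566192626953), 21.80141258239746) mm [ 9.56331062 12.6272831 ]
left -50.99 2.84
right -52.22 2.69
top -46.27 2.04
bot 38.34 1.2
t1 ((212.75, 313.25), (32.52690887451172, 61.51828384399414), 45.0) mm [16.26345444 30.75914192]
left 5.08 3.18
right -56.56 4.28
top -18.22 4.94
bot -45.33 3.17
t3 ((351.5, 236.0), (10.0, 15.0), 90.0) mm [5.  7.5]
left -53.33 1.49
right -40.6 1.69
top -24.9 0.48
bot -29.74 1.13
```

```bash
python3 - <<'E'
from rect import *
s={"tcp_pos":[.3698,-.3976,.2611],"orientation":np.array([-.121,-.697,-.121,.697])/np.linalg.norm([-.121,-.697,-.121,.697])};c=cam("wrist",s)
g=cv2.imread("pics/w1.png").astype(int)
hsv=cv2.cvtColor(g.astype(np.uint8),cv2.COLOR_BGR2HSV)
P=[]
gg=cv2.cvtColor(g.astype(np.uint8),cv2.COLOR_BGR2GRAY).astype(float)
for u,v in((263,47),(380,99),(229,145),(338,188)):
    w=gg[v-6:v+7,u-6:u+7];print(w[6].astype(int).tolist())
    q=np.clip(np.median(w[4:9,4:9])*0+190-w,0,80);yy,xx=np.mgrid[-6:7,-6:7];q[(xx**2+yy**2)>20]=0
    uv=(u+(q*xx).sum()/q.sum(),v+(q*yy).sum()/q.sum());P.append(pt(c,uv,.045));print(uv,P[-1].round(4))
P=np.array(P)
an=lambda d:np.degrees(np.arctan2(d[1],d[0])).round(2)
print(np.linalg.norm(P[0]-P[1]),np.linalg.norm(P[0]-P[2]),"x dirs",an(P[0]-P[2]),an(P[1]-P[3]),"y dirs",an(P[0]-P[1])-90,an(P[2]-P[3])-90)
print("patch hsv",hsv[150,250],hsv[70,330])
E
```

```text
[147, 163, 149, 130, 128, 131, 133, 131, 130, 159, 189, 176, 164]
(np.float64(262.76047904191614), np.float64(46.86385124487867)) [ 0.4901 -0.343   0.045 ]
[193, 196, 195, 158, 115, 126, 128, 129, 118, 148, 179, 173, 169]
(np.float64(380.42379182156134), np.float64(98.68810408921934)) [ 0.485  -0.4777  0.045 ]
[159, 177, 184, 157, 119, 130, 127, 125, 133, 174, 202, 199, 199]
(np.float64(228.60897435897436), np.float64(143.90064102564102)) [ 0.3847 -0.3395  0.045 ]
[207, 207, 205, 187, 138, 127, 128, 127, 122, 145, 185, 181, 165]
(np.float64(338.39138349514565), np.float64(187.4484223300971)) [ 0.38  -0.474  0.045]
0.13477364957901303 0.10542711276804145 x dirs -1.93 -2.02 y dirs -2.1700000000000017 -2.030000000000001
patch hsv [ 34  27 206] [26 25 81]
```

{"api": "drive_tool", "payload": {"commands": [0,0,0,3.5,0,0,0,0,0,3.2,0,0,0,0,0,0,0,0,0,0,0,0,0,0]}}

```text
t: 20.97
tcp_pos: [0.4241, -0.3822, 0.136]
orientation: [0.472, 0.529, 0.467, -0.529]
wrist_force: [0.9, -0.8, 1.9]
width: 0.463
```

```bash
python3 - <<'E'
from rect import *
s,a,c=look("t10");M=rot(s["orientation"]).as_matrix();print(np.degrees(np.arctan2(M[1,1],M[0,1])),s["ft_torque"],s["wrist_force"])
E
```

```text
[0.4241, -0.3822, 0.136] 
 [[0.005, 0.993, -0.119], [-0.005, -0.119, -0.993], [-1.0, 0.006, 0.005]] [-0.73  0.38 -0.04  1.14 -0.    0.96] 20.97
-6.859642479172181 [ 0.02486355 -0.18464563  0.01071958] [ 0.89635354 -0.82699628  1.85703797]
```

{"api": "drive_tool", "payload": {"commands": [-0.006,0,0,0,0,0,-0.008,0,0,0,0,0,-0.012,0,0,0,0,0,0,0,0,0,0,0]}}

```text
t: 21.35
tcp_pos: [0.4228, -0.3815, 0.1629]
orientation: [-0.473, -0.527, -0.47, 0.528]
wrist_force: [-0.2, -0.4, -0.1]
width: 0.453
```

```bash
python3 - <<'E'
from rect import *
s,a,c=look("t11");M=rot(s["orientation"]).as_matrix();print(np.degrees(np.arctan2(M[1,1],M[0,1])),px(c,[.4244,-.383,.056]))
g=cv2.cvtColor(a,cv2.COLOR_BGR2GRAY)
for u in range(246,306,3): print(u,g[184:216,u].tolist())
E
```

```text
[0.4228, -0.3815, 0.1629] 
 [[0.002, 0.994, -0.112], [-0.004, -0.112, -0.994], [-1.0, 0.002, 0.003]] [-0.73  0.37  0.01  1.2  -0.    0.95] 21.35
-6.440334476753132 [[275.13320293 202.46134746]]
246 [90, 86, 105, 107, 127, 141, 153, 156, 157, 157, 152, 150, 153, 153, 152, 153, 154, 158, 118, 134, 153, 152, 148, 151, 157, 154, 154, 135, 88, 118, 168, 131]
249 [143, 152, 152, 153, 154, 149, 152, 155, 153, 154, 154, 147, 152, 155, 151, 155, 159, 142, 119, 137, 153, 147, 149, 154, 150, 151, 146, 115, 126, 158, 129, 49]
252 [155, 149, 151, 156, 153, 153, 156, 154, 154, 152, 146, 146, 151, 150, 155, 156, 165, 130, 134, 151, 149, 147, 147, 151, 147, 143, 125, 111, 140, 166, 130, 52]
255 [152, 155, 153, 156, 157, 156, 152, 150, 151, 148, 146, 150, 149, 153, 154, 158, 153, 106, 111, 141, 141, 139, 135, 142, 143, 144, 125, 121, 131, 145, 108, 41]
258 [153, 148, 150, 155, 153, 154, 152, 152, 155, 148, 151, 154, 150, 148, 156, 162, 143, 86, 34, 88, 108, 103, 94, 82, 71, 47, 2, 0, 14, 29, 20, 19]
261 [147, 152, 152, 156, 154, 158, 151, 149, 150, 150, 152, 152, 149, 153, 152, 161, 127, 59, 32, 34, 
[... 1379 characters left out ...]
22, 94, 77, 85, 80, 76, 81, 86, 105, 95, 77, 80, 60, 37, 41, 62, 68, 71, 102, 147, 163, 166, 143, 83, 42, 35, 13, 10]
294 [152, 160, 122, 73, 79, 79, 76, 79, 81, 80, 78, 76, 85, 78, 72, 66, 50, 45, 52, 58, 63, 80, 119, 151, 164, 151, 151, 152, 156, 159, 127, 56]
297 [160, 127, 83, 80, 79, 76, 82, 84, 79, 84, 78, 76, 65, 132, 164, 168, 170, 173, 175, 173, 165, 125, 130, 151, 155, 153, 156, 154, 155, 164, 133, 53]
300 [162, 128, 77, 81, 76, 76, 79, 81, 83, 84, 82, 75, 40, 4, 13, 27, 11, 19, 20, 15, 6, 19, 99, 147, 156, 153, 153, 151, 155, 160, 157, 99]
303 [69, 73, 76, 77, 79, 77, 83, 80, 80, 80, 83, 62, 90, 85, 47, 27, 25, 28, 26, 47, 85, 121, 154, 160, 152, 150, 153, 152, 154, 159, 157, 152]
```

```bash
python3 - <<'E'
from rect import *
M=np.array([[.002,.994,-.112],[-.004,-.112,-.994],[-1,.002,.003]]);c=cam("wrist",{"tcp_pos":[.4228,-.3815,.1629],"orientation":np.roll(R.from_matrix(M).as_quat(),1)})
a=cv2.imread("pics/t11.png");g=cv2.cvtColor(a,cv2.COLOR_BGR2GRAY).astype(float)
U=np.arange(256,284);V=[]
for u in U:
    col=g[194:206,u];d=np.clip(col[:-1]-col[1:],0,None);i=d[2:10].argmax()+2;w=d[i-1:i+2];V.append(194.5+i+(w*[-1,0,1]).sum()/w.sum())
P=np.array([pt(c,q,.056) for q in zip(U,V)]);f=np.polyfit(P[:,0],P[:,1],1);r=P[:,1]-np.polyval(f,P[:,0]);k=abs(r)<.0006;f=np.polyfit(P[k,0],P[k,1],1)
print(np.round(V,1).tolist());print("slot yaw",np.degrees(np.arctan(f[0])),k.sum(),r.std())
rect(a,c,"t11r",z=.056,half=60,res=.2)
big=cv2.resize(cv2.imread("pics/t11r.png"),(600,600));cv2.imwrite("pics/t11r.png",big)
E
```

```text
[200.8, 200.8, 200.8, 200.8, 200.6, 200.4, 200.4, 200.3, 200.2, 200.0, 199.7, 199.5, 199.3, 199.2, 199.1, 199.0, 198.7, 198.7, 198.6, 198.4, 198.3, 198.1, 198.1, 197.9, 198.0, 198.5, 198.3, 201.1]
slot yaw 0.8934509857228851 27 0.0005549360268139226
```

View pics/t11r.png

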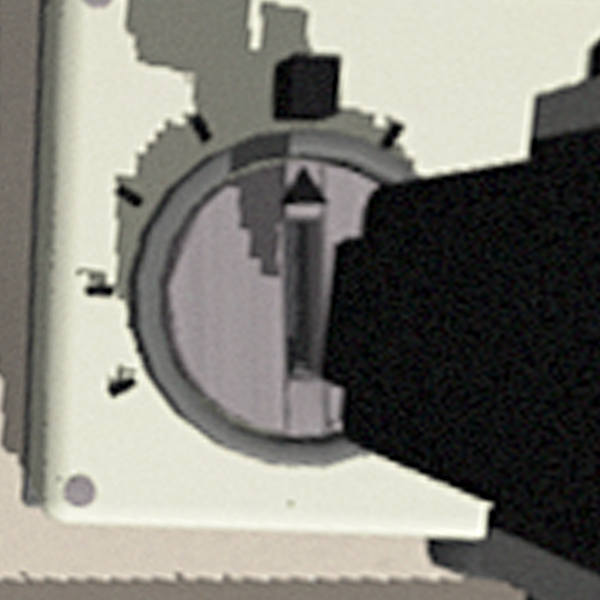

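{"api": "drive_tool", "payload": {"commands": [-0.03,0,0,0,0,0,-0.035,0,0,-2.2,0,0,-0.035,0,0,-2.2,0,0,-0.03,0,0,-2.0,0,0]}}

```text
t: 21.73
tcp_pos: [0.4192, -0.3782, 0.288]
orientation: [0.497, 0.498, 0.505, -0.5]
wrist_force: [2.0, -0.9, -0.5]
width: 0.456
```

```bash
cat >> plan.py <<'E'
TS=np.array([.4198,-.0241,.0773])+.0012*N
E
python3 - <<'E'
from plan import *
plan([.42,.0,.30],RV,10)
E
```

```text
n 10 dist 0.3784 ang 0.7
[-0.001, 0.0003, -0.0378, 0.0, -0.0, 0.1, -0.001, 0.0002, -0.0378, 0.0, -0.0, 0.1, -0.001, 0.0002, -0.0378, 0.0, -0.0, 0.1, -0.001, 0.0002, -0.0378, 0.0, -0.0, 0.1, -0.0011, 0.0002, -0.0378, 0.0, -0.0, 0.1, -0.0011, 0.0002, -0.0378, 0.0, -0.0, 0.1, -0.0011, 0.0001, -0.0378, 0.0, -0.0, 0.1, -0.0011, 0.0001, -0.0378, 0.0, -0.0, 0.1, -0.0011, 0.0001, -0.0378, 0.0, -0.0, 0.1, -0.0012, 0.0001, -0.0378, 0.0, -0.0, 0.1]
```

{"api": "drive_tool", "payload": {"commands": [-0.001,0.0003,-0.0378,0,0,0.1,-0.001,0.0002,-0.0378,0,0,0.1,-0.001,0.0002,-0.0378,0,0,0.1,-0.001,0.0002,-0.0378,0,0,0.1,-0.001,0.0002,-0.0378,0,0,0.1,-0.001,0.0002,-0.0378,0,0,0.1,-0.001,0.0001,-0.0378,0,0,0.1,-0.001,0.0001,-0.0378,0,0,0.1,-0.001,0.0001,-0.0378,0,0,0.1,-0.001,0.0001,-0.0378,0,0,0.1]}}

```text
t: 22.57
tcp_pos: [0.419, 0.0053, 0.302]
orientation: [0.506, 0.503, 0.496, -0.495]
wrist_force: [1.2, -0.2, -0.8]
width: 0.456
```

```bash
python3 - <<'E'
from plan import *
plan(TS+.10*U+.015*N,RE,8)
E
```

```text
n 8 dist 0.1457 ang 44.9
[0.0178, -0.0002, -0.0038, -0.0, -5.6, -0.1, 0.0174, -0.0002, -0.0055, -0.0, -5.6, -0.1, 0.0167, -0.0001, -0.0072, -0.0, -5.6, -0.1, 0.016, -0.0001, -0.0088, -0.0, -5.6, -0.1, 0.015, -0.0, -0.0103, -0.0, -5.6, -0.1, 0.0139, 0.0, -0.0117, -0.0, -5.6, -0.1, 0.0127, 0.0, -0.013, -0.0, -5.6, -0.1, 0.0114, 0.0001, -0.0142, -0.0, -5.6, -0.1]
```

{"api": "drive_tool", "payload": {"commands": [0.0178,0,-0.0038,0,-5.6,-0.1,0.0174,0,-0.0055,0,-5.6,-0.1,0.0167,0,-0.0072,0,-5.6,-0.1,0.016,0,-0.0088,0,-5.6,-0.1,0.015,0,-0.0103,0,-5.6,-0.1,0.0139,0,-0.0117,0,-5.6,-0.1,0.0127,0,-0.013,0,-5.6,-0.1,0.0114,0,-0.0142,0,-5.6,-0.1,0,0,0,0,0,0]}}

```text
t: 23.32
tcp_pos: [0.4233, 0.0424, 0.1544]
orientation: [0.666, 0.263, 0.254, -0.65]
wrist_force: [-0.1, -0.4, -2.9]
width: 0.458
```

```bash
python3 - <<'E'
from plan import *
plan(TS+.07*U+.012*N,RE,3)
E
```

```text
n 3 dist 0.0322 ang 2.6
[0.0105, -0.0014, 0.0015, -0.1, 0.7, -0.5, 0.0105, -0.0013, 0.0016, -0.1, 0.7, -0.5, 0.0105, -0.0013, 0.0018, -0.1, 0.7, -0.5]
```

{"api": "drive_tool", "payload": {"commands": [0.0105,-0.0014,0.0015,-0.1,0.7,-0.5,0.0105,-0.0013,0.0016,-0.1,0.7,-0.5,0.0105,-0.0013,0.0018,-0.1,0.7,-0.5,0,0,0,0,0,0]}}

```text
t: 23.65
tcp_pos: [0.4188, 0.0167, 0.1324]
orientation: [0.654, 0.266, 0.276, -0.652]
wrist_force: [-0.3, 0.4, -0.2]
width: 0.458
```

```bash
python3 - <<'E'
from plan import *
plan(TS+.012*U+.008*N,RE,5)
E
```

```text
n 5 dist 0.0558 ang 0.8
[0.0112, 0.0002, -0.0002, 0.2, -0.0, 0.0, 0.0112, 0.0002, -0.0002, 0.2, -0.0, 0.0, 0.0112, 0.0002, -0.0002, 0.2, -0.0, 0.0, 0.0112, 0.0002, -0.0002, 0.2, -0.0, 0.0, 0.0112, 0.0002, -0.0002, 0.2, -0.0, 0.0]
```

{"api": "drive_tool", "payload": {"commands": [0.0112,0.0005,0,0.4,0,0,0.0112,0.0003,0,0.4,0,0,0.0112,0,0,0,0,0,0.0112,0,0,0,0,0,0.011,0,0,0,0,0,0,0,0,0,0,0]}}

```text
t: 24.15
tcp_pos: [0.4219, -0.0219, 0.0977]
orientation: [0.651, 0.278, 0.273, -0.651]
wrist_force: [-11.0, -2.9, -6.8]
width: 0.458
```

```bash
python3 - <<'E'
from plan import *
s=ctrl.read_state();print(rot(s["orientation"]).as_matrix().round(3).tolist());plan(TS+.004*U,RE,3)
E
```

```text
[[0.004, 1.0, -0.007], [-0.696, -0.002, -0.718], [-0.718, 0.007, 0.696]]
n 3 dist 0.0169 ang 1.0
[0.0041, -0.0007, -0.0038, -0.1, -0.3, -0.1, 0.004, -0.0007, -0.0039, -0.1, -0.3, -0.1, 0.004, -0.0007, -0.0039, -0.1, -0.3, -0.1]
```

{"api": "drive_tool", "payload": {"commands": [-0.008,-0.001,0,0,0,0,0,-0.002,0,0,0,0,0,0,0,0,0,0]}}

```text
t: 24.4
tcp_pos: [0.4192, -0.0158, 0.1062]
orientation: [0.651, 0.281, 0.273, -0.65]
wrist_force: [0.1, -0.5, -0.7]
width: 0.461
```

```bash
python3 - <<'E'
from plan import *
s=ctrl.read_state();print(s["wrist_force"],rot(s["orientation"]).as_matrix().round(3).tolist());print(tool(TS,s).round(4))
b=grab_frame("side").astype(int).sum(2)//3
for r in range(206,226,2): print(r,b[r,276:302].tolist())
plan(TS+.014*U+.006*N,RE,2)
E
```

```text
[ 0.08764763 -0.49744798 -0.66733573] [[0.006, 1.0, -0.009], [-0.693, -0.003, -0.721], [-0.721, 0.01, 0.693]]
[ 0.0265  0.0004 -0.0128]
206 [40, 28, 29, 28, 30, 33, 48, 62, 70, 77, 81, 84, 83, 83, 80, 75, 68, 59, 44, 34, 31, 32, 34, 35, 32, 32]
208 [33, 33, 31, 29, 29, 29, 29, 29, 29, 29, 30, 30, 31, 30, 31, 30, 30, 30, 29, 29, 30, 33, 35, 32, 32, 32]
210 [32, 32, 31, 29, 28, 28, 31, 29, 30, 29, 30, 30, 30, 30, 30, 29, 29, 29, 30, 31, 33, 34, 33, 33, 34, 33]
212 [154, 91, 29, 29, 29, 29, 29, 27, 28, 28, 28, 28, 26, 26, 27, 26, 27, 29, 29, 29, 29, 28, 29, 31, 47, 54]
214 [194, 165, 30, 58, 80, 62, 21, 23, 22, 23, 22, 22, 22, 21, 22, 22, 22, 22, 29, 50, 55, 37, 39, 123, 182, 185]
216 [196, 191, 183, 165, 108, 65, 22, 23, 22, 21, 22, 22, 22, 23, 22, 22, 22, 22, 33, 69, 82, 51, 54, 146, 194, 195]
218 [196, 196, 196, 196, 195, 176, 98, 22, 23, 21, 21, 20, 22, 22, 21, 22, 23, 22, 39, 63, 68, 66, 71, 148, 194, 194]
220 [196, 195, 196, 195, 195, 177, 101, 21, 21, 23, 22, 22, 21, 22, 21, 21, 22, 22, 36, 53, 55, 59, 89, 157, 195, 195]
222 [186, 196, 195, 196, 185, 146, 106, 89, 70, 46, 43, 34, 37, 37, 37, 38, 45, 50, 69, 92, 113, 134, 149, 182, 194, 194]
224 [143, 184, 195, 187, 150, 101, 145, 163, 129, 69, 68, 69, 68, 67, 67, 68, 120, 164, 170, 164, 147, 157, 189, 194, 194, 194]
n 2 dist 0.0144 ang 1.3
[0.0063, 0.0001, -0.0035, -0.3, -0.6, -0.2, 0.0062, 0.0001, -0.0036, -0.3, -0.6, -0.2]
```

{"api": "drive_tool", "payload": {"commands": [0.0063,0,-0.0035,-0.3,-0.6,-0.2,0.0062,0,-0.0036,-0.3,-0.6,-0.2,0,0,0,0,0,0]}}

```text
t: 24.7
tcp_pos: [0.4199, -0.0192, 0.0917]
orientation: [0.654, 0.269, 0.27, -0.654]
wrist_force: [-0.6, 0.2, -0.9]
width: 0.456
```

```bash
python3 - <<'E'
from plan import *
s=ctrl.read_state();print(rot(s["orientation"]).as_matrix().round(3).tolist(),tool(TS,s).round(4))
E
```

```text
[[-0.0, 1.0, 0.001], [-0.709, 0.001, -0.705], [-0.705, -0.001, 0.709]] [ 0.0136 -0.0001 -0.0055]
```

{"api": "drive_tool", "payload": {"commands": [0.005,0,-0.0015,0,0,0,0.004,0,-0.0015,0,0,0,0,0,0,0,0,0]}}

```text
t: 24.95
tcp_pos: [0.4196, -0.024, 0.0811]
orientation: [-0.654, -0.268, -0.271, 0.654]
wrist_force: [0.5, 0.6, -1.5]
width: 0.459
```

{"api": "drive_tool", "payload": {"commands": [0,0,-0.0015,0,0,0,0,0,0,0,0,0]}}

```text
t: 25.12
tcp_pos: [0.4195, -0.0232, 0.0796]
orientation: [-0.654, -0.268, -0.271, 0.654]
wrist_force: [-0.8, -0.5, -0.1]
width: 0.46
```

{"api": "drive_tool", "payload": {"commands": [0,0,-0.0015,0,0,0,0,0,0,0,0,0]}}

```text
t: 25.28
tcp_pos: [0.4198, -0.022, 0.0786]
orientation: [-0.654, -0.268, -0.27, 0.654]
wrist_force: [-0.3, -1.1, -0.7]
width: 0.46
```

```bash
python3 - <<'E'
from plan import *
s=ctrl.read_state();print(rot(s["orientation"]).as_matrix().round(3).tolist(),tool(TS,s).round(4),s["ft_torque"])
E
```

```text
[[-0.002, 1.0, 0.003], [-0.71, 0.001, -0.704], [-0.704, -0.003, 0.71]] [0.0024 0.     0.0017] [ 0.81275304 -0.01916441  0.02423139]
```

{"api": "drive_tool", "payload": {"commands": [0.0025,0,-0.001,0,0,0,0,0,0,0,0,0]}}

```text
t: 25.45
tcp_pos: [0.4201, -0.0233, 0.0765]
orientation: [0.654, 0.268, 0.27, -0.654]
wrist_force: [-0.5, -2.0, -0.6]
width: 0.461
```

```bash
python3 - <<'E'
from plan import *
s=ctrl.read_state();print(tool(TS,s).round(4),s["ft_torque"],rot(s["orientation"]).inv().apply(s["wrist_force"]).round(1))
E
```

```text
[ 0.0001 -0.0003  0.0023] [ 0.28212827  0.13132661 -0.12006793] [ 1.8 -0.5  1. ]
```

{"api": "drive_tool", "payload": {"commands": [0,0,0,0,0,0,0,0,0,0,0,0,0,0,0,0,0,0], "fingers": 0.2}}

```text
t: 25.7
tcp_pos: [0.4202, -0.0232, 0.0765]
orientation: [0.654, 0.268, 0.27, -0.654]
wrist_force: [0.2, 0.2, -0.6]
width: 0.798
```

{"api": "drive_tool", "payload": {"commands": [-0.01,0,0,0,0,0,-0.025,0,0,0,0,0,-0.03,0,0,0,0,0,-0.03,0,0,0,0,0,-0.03,0,0,0,0,0]}}

```text
t: 26.12
tcp_pos: [0.4173, 0.0645, 0.1652]
orientation: [-0.652, -0.266, -0.27, 0.657]
wrist_force: [1.0, -0.1, -0.0]
width: 0.8
```

```bash
python3 - <<'E'
from plan import *
s=ctrl.read_state();print(s["q"],s["wrist_force"])
plan([.42,-.02,.31],RV,8)
E
```

```text
[ 0.60317752  0.4696259  -0.13713288  1.49392632 -0.62089717  2.34889453] [ 0.99329601 -0.11425178 -0.0246887 ]
n 8 dist 0.1677 ang 45.4
[-0.0052, 0.0002, 0.0203, -0.0, 5.7, 0.1, -0.0072, 0.0003, 0.0197, -0.0, 5.7, 0.1, -0.0091, 0.0003, 0.0189, -0.0, 5.7, 0.1, -0.0109, 0.0003, 0.0179, -0.0, 5.7, 0.1, -0.0126, 0.0003, 0.0167, -0.0, 5.7, 0.1, -0.0142, 0.0003, 0.0154, -0.0, 5.7, 0.1, -0.0157, 0.0003, 0.0139, -0.0, 5.7, 0.1, -0.017, 0.0003, 0.0123, -0.0, 5.7, 0.1]
```

{"api": "drive_tool", "payload": {"commands": [-0.02,0,0.0203,0,5.7,0.1,-0.02,0,0.02,0,5.7,0.1,-0.01,0,0.02,0,5.7,0.1,-0.0109,0,0.02,0,5.7,0.1,-0.0126,-0.002,0.02,0,5.7,0.1,-0.0142,-0.003,0.02,0,5.7,0.1,-0.0157,-0.003,0.02,0,5.7,0.1,-0.017,-0.003,0.02,0,5.7,0.1,0,0,0,0,0,0,0,0,0,0,0,0]}}

```text
t: 26.95
tcp_pos: [0.4113, -0.0207, 0.3425]
orientation: [0.504, 0.504, 0.502, -0.49]
wrist_force: [-0.4, 0.2, 0.3]
width: 0.799
```

```bash
python3 - <<'E'
from kp import *
from rect import rect
s,a,c=look("f1")
for n,z in(("key_rest",.03),("trimmer",.056),("small_trimmer",.052)):
    for d in boxes_of(n,"wrist")[:1]: print(n,np.round(d["bbox"]),d["score"],pt(c,d["bbox"][:2],z).round(3))
keypose(c,np.array([.4185,-.0224,.0776]))
r3={"tcp_pos":[.4172,-.0958,.1518],"orientation":None}
b=cv2.imread("pics/r3s.png");side=grab_frame("side");scene=grab_frame("scene");cv2.imwrite("pics/fs.png",side);cv2.imwrite("pics/fc.png",scene)
for nm,im,(y0,y1,x0,x1) in(("side",side,(205,255,272,304)),("scene",scene,(190,240,255,295))):
    g=cv2.cvtColor(im,cv2.COLOR_BGR2GRAY)
    for r in range(y0,y1,4): print(nm,r,g[r,x0:x1].tolist())
for cm in("side","scene"): print(cm,[(np.round(d["bbox"],1),d["score"]) for d in boxes_of("key_grip",cm)[:1]])
E
```

```text
[0.4113, -0.0207, 0.3425] 
 [[0.015, 1.0, 0.012], [0.012, 0.012, -1.0], [-1.0, 0.015, -0.012]] [-0.06  0.03  0.03  1.56  0.01  1.5 ] 26.95
key_rest [278. 162.  43.  69.] 0.96 [ 0.422 -0.02   0.03 ]
score 0.93 [278. 171.  35.  61.]
bounds [-0.06677263 -0.01839704] [0.068473   0.02227139]
[[-0.06679999828338623, 0.02199999988079071], [-0.066600002348423, -0.01860000006854534], [0.06849999725818634, -0.017899999395012856], [0.06830000132322311, 0.022700000554323196]]
0.0 -0.0169 0.0188
0.01 -0.017 0.0196
0.02 -0.0183 0.0204
0.03 -0.0184 0.0211
0.04 -0.0174 0.0219
0.05 -0.0175 0.0223
0.06 -0.0176 0.0219
0.07 -0.0177 0.0211
0.08 -0.0178 0.021
0.09 -0.018 0.0201
0.1 -0.0181 0.0207
0.11 -0.0153 0.0182
0.12 -0.0111 0.0135
side 205 [190, 190, 189, 189, 189, 190, 189, 190, 190, 189, 189, 188, 188, 188, 188, 189, 188, 188, 188, 188, 189, 189, 189, 189, 190, 189, 189, 189, 190, 190, 190, 190]
side 209 [189, 190, 190, 190, 190, 190, 190, 189, 189, 189, 189, 188, 188, 189, 189, 189, 189, 189, 189, 189, 189, 186, 182, 181, 184, 185, 187, 189, 189, 189, 189, 189]
side 213 [190, 190, 190, 190, 189, 1
[... 3590 characters left out ...]
5, 98, 95, 65, 24, 23, 24, 21, 35, 36, 51, 49, 53, 75, 102, 124]
scene 234 [157, 148, 148, 152, 151, 148, 164, 152, 148, 151, 148, 150, 148, 149, 152, 149, 151, 150, 129, 113, 97, 106, 91, 68, 59, 63, 86, 88, 96, 157, 154, 157, 155, 152, 155, 150, 150, 149, 127, 133]
scene 238 [85, 75, 89, 158, 170, 152, 147, 149, 150, 148, 151, 151, 160, 150, 151, 149, 149, 151, 152, 149, 152, 154, 151, 152, 152, 150, 151, 147, 150, 151, 149, 149, 150, 147, 150, 148, 150, 127, 49, 53]
side [(array([289.2, 221.1,  17.6,  20.1]), 0.46)]
scene [(array([278.3, 212.6,  28.6,  36. ]), 0.78)][ WARN:0@2.799] global loadsave.cpp:275 findDecoder imread_('pics/r3s.png'): can't open/read file: check file path/integrity
```

```bash
python3 - <<'E'
from plan import *
o=cv2.imread("pics/r3c.png");e=cv2.imread("pics/fc.png");b=cv2.imread("pics/fs.png")
x=cv2.resize(e[170:260,220:340],(400,300),interpolation=cv2.INTER_CUBIC);y=cv2.resize(b[195:260,245:330],(400,300),interpolation=cv2.INTER_CUBIC)
for n,p,q,s in(("scene",o[:300,:400],x,3.33),("side",o[:300,400:],y,4.66)):
    P=(cv2.cvtColor(p,cv2.COLOR_BGR2GRAY)<45);Q=(cv2.cvtColor(q,cv2.COLOR_BGR2GRAY)<45)
    w=np.zeros_like(P)
    if n=="scene": w[75:215,135:250]=1
    else: w[80:160,155:240]=1
    P&=w;Q&=w
    for t in(P,Q):
        v,u=np.nonzero(t);print(n,t.sum(),"centroid px",(u.mean()/s).round(2),(v.mean()/s).round(2),"bounds",[round(k/s,1) for k in(u.min(),u.max(),v.min(),v.max())])
# trimmer arrow check in last wrist frame
a=cv2.imread("pics/f1.png");g=cv2.cvtColor(a,cv2.COLOR_BGR2GRAY);M=np.array([[.015,1,.012],[.012,.012,-1],[-1,.015,-.012]])
c=cam("wrist",{"tcp_pos":[.4113,-.0207,.3425],"orientation":np.roll(R.from_matrix(M).as_quat(),1)});print("trimmer px",px(c,[[.4244,-.383,.056],[.4185,-.0224,.0776]]))
E
```

```text
scene 4624 centroid px 57.67 41.74 bounds [np.float64(44.1), np.float64(69.7), np.float64(22.5), np.float64(61.6)]
scene 4750 centroid px 57.5 42.05 bounds [np.float64(41.7), np.float64(70.0), np.float64(22.5), np.float64(62.2)]
side 2287 centroid px 43.31 24.93 bounds [np.float64(37.1), np.float64(50.4), np.float64(19.1), np.float64(33.5)]
side 2326 centroid px 43.37 25.04 bounds [np.float64(37.1), np.float64(50.4), np.float64(19.1), np.float64(33.7)]
trimmer px [[275.82740053 379.6340402 ]
 [275.74258427 169.63131667]]
```

{"api": "drive_tool", "payload": {"commands": [0,0,0.037,0,0,0,0,0,0.037,0,0,0,0,0,0.037,0,0,0,0,0,0.037,0,0,0,0,0,0.037,0,0,0,0.008,0,0.037,0,0,0,0.015,0,0.037,0,0,0,0.02,0,0.037,0,0,0,0.01,0,0.037,0,0,0,0,0,0,0,0,0]}}

```text
t: 28.23
tcp_pos: [0.4228, -0.3575, 0.2801]
orientation: [0.509, 0.496, 0.51, -0.485]
wrist_force: [0.6, -0.8, -0.2]
width: 0.799
```

{"api": "drive_tool", "payload": {"commands": [0,0,0,0,0,0,0,0,0,0,0,0]}}

```text
t: 28.4
tcp_pos: [0.4225, -0.3581, 0.278]
orientation: [0.507, 0.496, 0.511, -0.485]
wrist_force: [0.2, -0.9, 0.2]
width: 0.802
```

```bash
python3 - <<'E'
from rect import *
s,a,c=look("f2")
d=boxes_of("trimmer","wrist")[0];C=pt(c,d["bbox"][:2],.056);print(np.round(d["bbox"],1),C)
r=rect(a,c,"f2r",z=.056,C=C[:2],half=40,res=.2);g=cv2.cvtColor(r,cv2.COLOR_BGR2GRAY)   # 400x400, up=+x
# slot interior + arrow: dark pixels inside 26 mm
y,x=np.mgrid[-200:200,-200:200]*.2;m=((g<80)&(x**2+y**2<24**2)).astype(np.uint8)
k,l,st,ce=cv2.connectedComponentsWithStats(m)
for i in range(1,k):
    if st[i,4]>100:
        v,u=np.nonzero(l==i);P=np.c_[u,v]*.2-40;X0=P-P.mean(0);w=np.linalg.svd(X0,full_matrices=False)[2][0]
        print("blob mm c(right,down)",P.mean(0).round(2),"size",(st[i,2:4]*.2).round(1),"yaw deg",np.degrees(np.arctan2(-w[0],-w[1]) if w[1]<0 else np.arctan2(w[0],w[1])).round(2))
# mark, at z~.045 foot ring
r2=rect(a,c,"f2m",z=.0515,C=C[:2],half=60,res=.2);g2=cv2.cvtColor(r2,cv2.COLOR_BGR2GRAY);y,x=np.mgrid[-300:300,-300:300]*.2
m=((g2<45)&(y<-33)&(y>-56)&(abs(x)<14)).astype(np.uint8);k,l,st,ce=cv2.connectedComponentsWithStats(m)
for i in range(1,k):
    if st[i,4]>150: print("mark c",(ce[i]*.2-60).round(2),"size",(st[i,2:4]*.2).round(1))
for u,v in ((0,0),):pass
# unit left edge/corner screws: columns profile for yaw of edge
e=[]
for row in range(60,540,20):
    seg=g2[row,:300].astype(int);dd=np.diff(seg);e.append((row,int(dd[20:200].argmax()+20),int(dd[20:200].max())))
print(e)
E
```

```text
[0.4225, -0.3581, 0.278] 
 [[0.007, 0.999, 0.037], [0.015, 0.037, -0.999], [-1.0, 0.008, -0.015]] [-0.71  0.33  0.24  1.48  0.02  0.82] 28.4
[273.9 197.1  51.7  43.3] [ 0.42597067 -0.38417763  0.056     ]
blob mm c(right,down) [ -0.43 -20.15] size [9.4 6.8] yaw deg 86.2
blob mm c(right,down) [-0.34  1.4 ] size [ 8.8 32.8] yaw deg 0.87
mark c [  1.31 -41.55] size [12.6 13.6]
[(60, 38, 6), (80, 36, 6), (100, 52, 7), (120, 51, 6), (140, 34, 7), (160, 52, 8), (180, 121, 8), (200, 131, 10), (220, 50, 9), (240, 50, 8), (260, 144, 11), (280, 100, 12), (300, 110, 9), (320, 170, 11), (340, 170, 9), (360, 177, 9), (380, 125, 14), (400, 121, 17), (420, 40, 7), (440, 41, 8), (460, 41, 8), (480, 41, 9), (500, 43, 9), (520, 38, 6)]
```

```bash
python3 -c "
from plant import *
print(order.close_job(), ctrl.read_state()['t'])"
```

```text
the job is handed in; nothing more can be done
the job is handed in; nothing more can be done
```

The job is handed in, at about 28.5 s of the 64 s. I laid the key in the sloping rest and let go, then took it again by its butt. I turned the large trimmer clockwise from about 74° to the broad mark, drew the key straight up, put it back in the rest and let go.

**Last checks**
- **Trimmer:** the arrow points 2.4–3° (about 0.05 rad) anticlockwise of the mark's middle, inside the mark's width. I left that rather than put the key in again.
- **Key:** its position in the side camera matches the first placing to about 0.1 px, and in the scene camera to about 0.3 px. The gripper is clear of everything.

**What disagreed or went wrong**
- **Blade depth:** I first judged the key's reach about 6 mm too short, so the first contacts looked like misses. They were most likely the blade reaching the slot bottom (15.7 N at most). The turning torque of 0.08 N m then showed the blade was in the slot.
- **Second placing:** the key met a cheek of the rest at about 13 N. I backed off, shifted it about 2.5 mm sideways and it went in.
- **Wrist camera:** it read lengths up to about 4% short on several checks.
- **Not checked at the end:** I did not re-measure the small trimmer or the things lying around. I saw no sign of contact with them.

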